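Take the coupon basket off the sprung weighing hook and seat it in the ultrasonic bath

TASK

The drained coupon basket hangs on the sprung hook of the weighing stand. Lift it by its red grip until its cross-bar is past the hook's tips but not jammed up against the keeper wires, bring it straight out, and lower it gently into the empty hole of the ultrasonic bath's cover until its flange sits flat all round; then let go. The spring hook is delicate: feel your way, never force it, and leave everything else where it stands.

Things in the scene. Friction and masses are not known exactly. Their poses are not given: they have to be found in the camera images.
- basket_grip (a point): Centre of the basket's upright red grip, 26 mm (basket x) x 12 mm (basket y, pinch here) x 36 mm tall, on an 8 mm steel stem; z up, y along the cross-bar. Wire basket with metal coupons, 0.24-0.62 kg (differs), balanced on the stem's line. Below this point: cross-bar 72 mm, flange underside 122 mm, bottom of cup 162 mm; keeper tops 33 mm while hung.
- basket_bar (a point): Centre of the basket's 6 mm round cross-bar, 76 mm long along basket y. Its halves hang in the two hooks, under the keepers. It can leave only towards the stand's -x, through the 10 mm mouth between hook tips and keepers: it must stand 26 to 30 mm higher above the saddles than when hung. Overload above 14 N damages the hooks.
- basket_flange (a point): Centre of the underside of the basket's flange (84 mm across, 4 mm thick). Below it is the cup, 66 mm across and 40 mm deep.
- stand: Weighing stand, fixed: origin on the bench under the hooks, x towards its column, z up. Two J hooks of flat steel, 6 mm wide, 5 mm thick, at y = +25 and -25 mm (stem between them): level saddle, prong up at x = -13 mm, tip 26 mm above the saddle. A keeper wire over each, along x past the prong, underside 36 mm above the saddle. Plate behind the hooks at x = 34 mm. Basket axes match when hung.
- bath: Ultrasonic bath, fixed: white housing 200 mm (x) by 250 mm (y), blue panel on its -x side, origin on the bench under its centre; steel cover at 100 mm height with round holes 72 mm across at y = +56 (empty) and -56 mm (beaker). Open below the empty hole to 10 mm above the bench. A landing harder than 30 N counts as dropped.
- free_hole (a point): Centre of the empty round hole (72 mm across) of the bath's cover, at the cover's upper face, 100 mm above the bench; the basket's cup goes in with 3 mm play all round and the flange rests on the cover.
- beaker_mid (a point): Middle of the glass beaker (65 mm across, rubber collar 82 mm) that stands in the other hole of the bath and rises 35 mm above its cover. Not to be disturbed.
- bottle_clear: Clear reagent bottle with a blue cap, 70 mm across, 140 mm tall, origin at its foot. Not to be disturbed.
- bottle_amber: Amber reagent bottle with a blue cap, 70 mm across, 140 mm tall, origin at its foot. Not to be disturbed.
- red_bin: Red plastic bin 160 x 120 x 70 mm, origin under its centre. Not to be disturbed.
- screwdriver: Screwdriver with a red handle lying on the bench in front of the robot. Not to be disturbed.
- spatula: Spatula lying on the bench, 160 mm long. Not to be disturbed.
- dish: Shallow glass dish 90 mm across, 18 mm high, towards the back. Not to be disturbed.
- jar: Small jar with white lid, 56 mm across, 70 mm tall, on the left. Not to be disturbed.
- column_top (a point): Top of the stand's column, 256 mm above the bench. The blue weighing head on it (front at x = 67 mm) is clamped at a height that differs by up to 16 mm, not measured. Hooks and keepers are one carriage sliding in the head on a soft spring, 160 N/m: the load sinks it 8-32 mm below its upper stop; lifted, it follows the basket up to the stop. Then pressing on the keepers is stiff.
Not all that is in view belongs to the job. What is shaped like the part that bears basket_grip but purple or turquoise is not meant.

How it is judged (in metres and radians):
On the way:
1. the basket is lifted off the hook and brought straight out in front of it, free of the stand (x of basket_bar in the frame of stand below -0.05 m and contact force between basket and weighing_head below 0.1 N and height (world z) of basket_bar above 0.15 m), for 0.1 s.
At the end, for the whole second after the job is handed in: The basket sits in the empty hole of the bath's cover: its flange within 6 mm of the hole's centre and within 3 mm of the cover's upper face, upright within 0.06 rad, at rest and released (horizontal distance between basket_flange and free_hole below 0.006 m and z of basket_flange in the frame of bath between 0.097 and 0.103 m and angle between basket_flange's own z axis and vertical below 0.06 rad and linear speed of basket below 0.02 m/s and contact force between basket and the fingers below 0.1 N); the robot touches nothing.
It fails at once if the weighing hook or its stand is strained by the basket (more than 14 N) (contact force between basket and weighing_head above 14 N or contact force between basket and stand above 14 N).
It fails at once if the arm or gripper pushes on the weighing stand (more than 8 N) (contact force between any of the arm, the fingers and weighing_head above 8 N or contact force between any of the arm, the fingers and stand above 8 N).
It fails at once if the basket is dropped or rammed on the bath (more than 30 N) (contact force between basket and bath above 30 N).
It fails at once if the beaker is disturbed (distance of beaker_mid from where it was at the start of the episode above 0.012 m).
It fails at once if another thing on the bench is disturbed (distance of any of bottle_clear, bottle_amber, red_bin, screwdriver, spatula, dish, jar from where it was at the start of the episode above 0.02 m).
It also fails if it takes over 64 s, if anything falls off the work surface, if the arm or the gripper's body presses on something with over 40 N, if the wrist force passes 120 N, or if a joint passes its speed limit or range.

ROBOT

A 7-joint arm with a two-finger parallel gripper is mounted at the origin on the work surface. World frame = base frame: x ahead of the robot, y to its left, z up, the work surface at z = 0. Lengths are in m, angles in degrees, forces in N, time in s.
With the tool pointing down it reaches from about 0.425 to 0.875 m from the base axis. Payload 4.7 kg.
Tool frame: the origin (TCP) lies midway between the tips of the shut fingers; the grasp point (between the pads) lies 19 mm behind it; y points along the fingers, x is the direction in which the jaws open and shut, and the axes are right-handed (so a half turn about y gives the same grasp; the last joint's range is limited). The gripper opens to 87 mm and grips with 3 to 60 N. Pads are 19 mm wide; open, the fingers measure 117 mm over their backs; the gripper's body (75 mm by 190 mm) begins 51 mm behind the grasp point.
Start: joints at [0.808, 18.392, -4.016, 83.108, 1.295, 78.541, -3.26], TCP at [0.65, -0, 0.19] pointing down, gripper open.
Joint ranges: [-163.93, 163.93], [-17.29, 119.83], [-79.2, 71.16], [3.27, 140.29], [-89.18, 269.18], [5.43, 117.66], [-154.24, 154.24]. Speed limits (degrees/s): [147.25, 147.25, 180, 180, 180, 180, 180].

INTERFACE

Orientations are given as [roll, pitch, yaw] about the fixed x, y, z axes, in that order (R = Rz(yaw) Ry(pitch) Rx(roll)).
In Python, from cell import env gives the robot as it stands.
- The arm moves only by the tool carry_out, never from a script. Its argument "targets" is a list of rows, each a list of 2 entries, a list of its own where there are three numbers: the shift along the tool's x, y, z in mm, then the turn, a rotation vector about the tool's x, y, z in degrees. A call has 1 to 12 rows; each row shifts and turns the commanded pose from where the row before left it, along the tool's axes as they then stand; what a row does not reach is not made up. A row lasts 1/10 s, in which the tool goes at most 50 mm and 8.59 degrees, less where a joint would pass 70% of its speed; a pose out of reach is approached as far as the arm can. A call with a gripper value outside its range is refused whole. "jaw" is the opening, from 0 (shut) to 1 (fully open), set as the call begins (left out, the last holds). The fingers move at their own pace and stop on an object; "squeeze" is the grip in N (left out, the last holds). Time passes only in rows, so rows that do not move let the fingers close. It gives the time, the measured TCP pose, the force and the opening at its end, in the units of the state.
- env.get_obs(): the state, without advancing time (a new reading comes with each control period).
- env.read_camera(name): name is "scene" or "side" or "wrist"; returns the picture (420x560x3 uint8, red, green, blue); there is no depth.
- env.get_calibration(name): a dict with "fx", "fy", "cx", "cy" (pixels), "R" (3x3) and "t" (3): a world point X has camera coordinates R X + t; the wrist camera has in their place "hand_eye" (4x4, takes a point from camera to tool coordinates, whose origin is the TCP and whose axes are the tool frame's). Camera axes: x right, y down, z forward; pixel columns grow to the right and rows downward; lengths in m; the calibration is good to about 2 mm. A picture is of the moment at which its call begins: read the wrist's pose just before it. get_calibration takes no time and is no camera call.
- env.sign_off(): hands the job in, once; it reports no verdict.
Trained networks look in the newest picture that a camera, given by its name, has taken for a name from the list of things; names that differ only in an ending like _2 or _b are one class to them, and where a whole thing is asked for, a point or a joint stands for the part that bears it (a point fixed in the world has none). Each returns a list of dicts, best first, with "p" (0 to 1); they miss things now and then, are a little off and sometimes report something else, mostly with a low value. They report only what shows in the picture. A call takes as long as a camera call. They do not tell look-alikes from the thing itself.
- env.outline_of(camera, label): "mask" (420x560 bool, what is visible of it) and "xy" ([column, row] in pixels, amid what is visible of it).
The state is a dict: "time_s": time; "qpos": joint angles; "joint_velocities": joint speeds; "effort": joint torques, N m; "tool_pos": TCP position; "tool_rot": TCP orientation; "force": force on the tool from outside, world axes, zero at the start; "wrist_torque": the same for the moment, N m; "grip_width": finger opening in m.
Only numpy, scipy, OpenCV 4.12 (cv2) and the standard library are available. Lean on these libraries where they do the work, as an engineer would, in place of code of your own. Each camera call takes 0.05 s, during which the arm holds its last target.

## Working session

There is one attempt and no reset: what is moved stays moved. The work goes in short steps, Python scripts to look and compute and a tool call to move; the robot and the scene stay as the last step left them, time stands still between calls to the robot, and variables do not carry over. Pictures are saved under pics/ and viewed, and the job is handed in when it is done.

Besides the shell and the picture viewer there is one more tool, called after "Call:" by a JSON object that holds its "name" and its "arguments", one argument or row to a line. carry_out: Moves the arm, as the interface text tells. Its arguments: {"type":"object","properties":{"targets":{"type":"array","items":{"type":"array"}},"jaw":{"type":"number"},"squeeze":{"type":"number"}},"required":["targets"]}

```bash
ls; mkdir -p pics; python3 - <<'E'
from cell import env
import cv2
o=env.get_obs()
print({k:o[k] for k in o})
for n in ["scene","side","wrist"]:
    im=env.read_camera(n); cv2.imwrite(f"pics/{n}0.png",im[:,:,::-1])
    c=env.get_calibration(n); print(n,c)
E
```

```text
pics
{'time_s': 0.0, 'qpos': array([ 0.80613719, 18.437978  , -4.01602718, 83.17381045,  1.29530019,
       78.53902096, -3.2600208 ]), 'joint_velocities': array([-0.02712116, -0.12146419,  0.01545768,  0.01431363,  0.00655683,
        0.02585043, -0.01282647]), 'effort': array([-2.58547143e-04, -4.91284704e+01, -4.03903294e-01, -3.12526345e+01,
       -6.40594075e-02,  4.37659642e-02,  1.61017233e-04]), 'tool_pos': array([ 6.49406366e-01, -3.03635712e-05,  1.88983439e-01]), 'tool_rot': array([-9.00057579e+01,  1.05551632e-01,  4.09240397e-03]), 'force': array([ 0.82005663,  0.19330366, -0.59392763]), 'wrist_torque': array([-0.00535266, -0.04445924,  0.05974445]), 'grip_width': 0.08720650690478121}
scene {'fx': 417.1767386296131, 'fy': 417.1767386296131, 'cx': 274.8777359936802, 'cy': 211.42002097165354, 'R': array([[ 0.73975824,  0.67272489, -0.01410557],
       [ 0.4813816 , -0.54376305, -0.68745436],
       [-0.47013774,  0.50175987, -0.72609058]]), 't': array([-0.4285229 , -0.16086761,  1.7078102 ])}
side {'fx': 469.77483371594144, 'fy': 469.77483371594144, 'cx': 280.64712454034316, 'cy': 213.74693424104976, 'R': array([[-0.97050666, -0.24002444,  0.02247408],
       [-0.15739409,  0.56025745, -0.81322733],
       [ 0.18260316, -0.79277983, -0.58151202]]), 't': array([0.54711175, 0.20822098, 1.3192829 ])}
wrist {'fx': 365.2431979085891, 'fy': 365.2431979085891, 'cx': 288.6336101197794, 'cy': 214.07008678768707, 'hand_eye': array([[ 9.99999883e-01,  3.58975435e-04, -3.23544774e-04,
        -1.12848686e-03],
       [ 4.17227601e-04, -3.03480089e-01,  9.52837689e-01,
        -1.94604798e-01],
       [ 2.43855927e-04, -9.52837713e-01, -3.03480203e-01,
         8.43336011e-02],
       [ 0.00000000e+00,  0.00000000e+00,  0.00000000e+00,
         1.00000000e+00]])}
```

View pics/scene0.png

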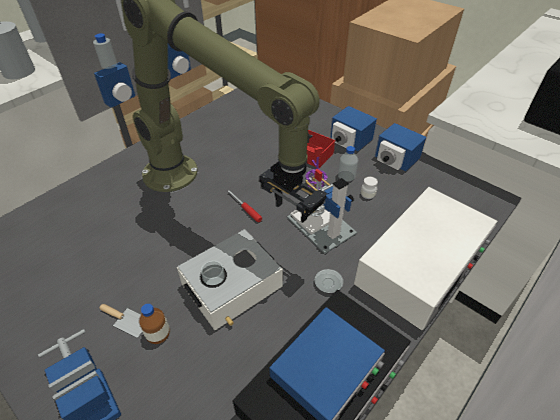

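View pics/side0.png

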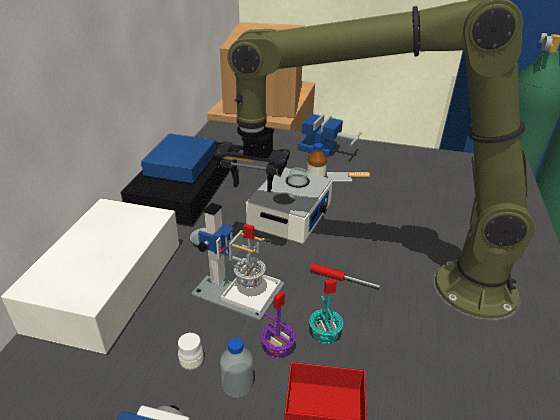

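View pics/wrist0.png

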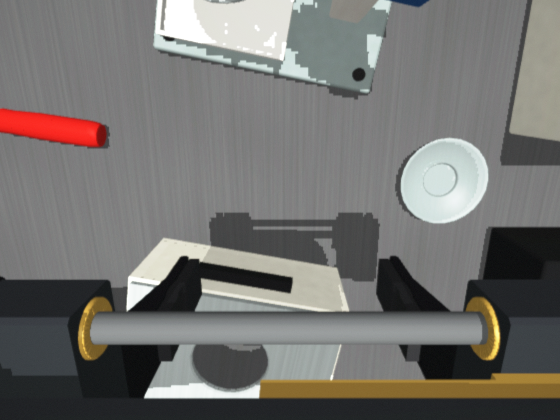

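```bash
cat > h.py <<'E'
import numpy as np, cv2
from cell import env
from scipy.spatial.transform import Rotation as Ro
def toolT(o):
    T=np.eye(4); T[:3,:3]=Ro.from_euler('xyz',o['tool_rot'],degrees=True).as_matrix(); T[:3,3]=o['tool_pos']; return T
def cam(name,o=None):
    c=env.get_calibration(name)
    K=np.array([[c['fx'],0,c['cx']],[0,c['fy'],c['cy']],[0,0,1]])
    if name=='wrist':
        T=toolT(o or env.get_obs())@c['hand_eye']; Ti=np.linalg.inv(T); return K,Ti[:3,:3],Ti[:3,3]
    return K,np.array(c['R']),np.array(c['t'])
def proj(C,X):
    K,R,t=C; p=(K@(R@np.atleast_2d(X).T+t[:,None])); return (p[:2]/p[2]).T
def ray(C,uv):
    K,R,t=C; d=R.T@np.linalg.inv(K)@np.array([uv[0],uv[1],1.]); return -R.T@t,d/np.linalg.norm(d)
def atz(C,uv,z):
    o,d=ray(C,uv); return o+d*(z-o[2])/d[2]
def tri(*obs):
    A=np.zeros((3,3));b=np.zeros(3)
    for C,uv in obs:
        o,d=ray(C,uv);P=np.eye(3)-np.outer(d,d);A+=P;b+=P@o
    X=np.linalg.solve(A,b); return X,[proj(C,X)[0]-uv for C,uv in obs]
E
python3 - <<'E'
from h import *
for n in ["scene","side","wrist"]:
    im=env.read_camera(n)
    for l in ["basket_grip","stand","bath","free_hole","column_top","beaker_mid"]:
        r=env.outline_of(n,l)
        for q in r[:4]:
            m=q['mask']; ys,xs=np.where(m)
            print(n,l,round(q['p'],2),np.round(q['xy'],1),m.sum(),(xs.min(),xs.max(),ys.min(),ys.max()) if len(xs) else None)
im=env.read_camera('side'); cv2.imwrite('pics/s1.png',cv2.resize(im[180:350,150:390,::-1],None,fx=3.3,fy=3.3,interpolation=cv2.INTER_CUBIC))
E
```

```text
scene basket_grip 0.7 [315.5 168. ] 200 (np.int64(306), np.int64(325), np.int64(147), np.int64(185))
scene basket_grip 0.67 [321.6 205.1] 184 (np.int64(311), np.int64(324), np.int64(170), np.int64(215))
scene stand 0.64 [328.7 224.6] 1889 (np.int64(287), np.int64(355), np.int64(179), np.int64(252))
scene bath 0.84 [232.8 281.2] 5621 (np.int64(177), np.int64(281), np.int64(230), np.int64(329))
scene bath 0.61 [252.8 211.5] 159 (np.int64(242), np.int64(261), np.int64(203), np.int64(221))
scene free_hole 0.57 [231.5 273.3] 5704 (np.int64(176), np.int64(281), np.int64(230), np.int64(329))
scene free_hole 0.22 [348.1 167.1] 513 (np.int64(338), np.int64(357), np.int64(146), np.int64(181))
scene column_top 0.77 [326.2 225.1] 2014 (np.int64(287), np.int64(355), np.int64(178), np.int64(252))
scene beaker_mid 0.69 [212.3 272.1] 533 (np.int64(200), np.int64(225), np.int64(261), np.int64(287))
side basket_grip 0.79 [279.6 334. ] 1250 (np.int64(259), np.int64(295), np.int64(290), np.int64(357))
side basket_grip 0.73 [249.6 268.1] 882 (np.int64(234), np.int64(264), np.int64(223), np.int64(287))
si
[... 485 characters left out ...]
(198))
wrist basket_grip 0.57 [225.2   2.2] 151 (np.int64(204), np.int64(243), np.int64(0), np.int64(4))
wrist stand 0.69 [283.4  38.4] 16466 (np.int64(153), np.int64(389), np.int64(0), np.int64(92))
wrist bath 0.58 [237.8 303.3] 17719 (np.int64(126), np.int64(347), np.int64(239), np.int64(398))
wrist free_hole 0.68 [237.9 304.4] 18297 (np.int64(126), np.int64(347), np.int64(238), np.int64(399))
wrist free_hole 0.23 [283.   36.6] 16508 (np.int64(153), np.int64(389), np.int64(0), np.int64(93))
wrist column_top 0.59 [287.3  32.5] 16491 (np.int64(153), np.int64(390), np.int64(0), np.int64(93))
wrist beaker_mid 0.49 [240.5 303.9] 17992 (np.int64(126), np.int64(347), np.int64(239), np.int64(398))
```

View pics/s1.png

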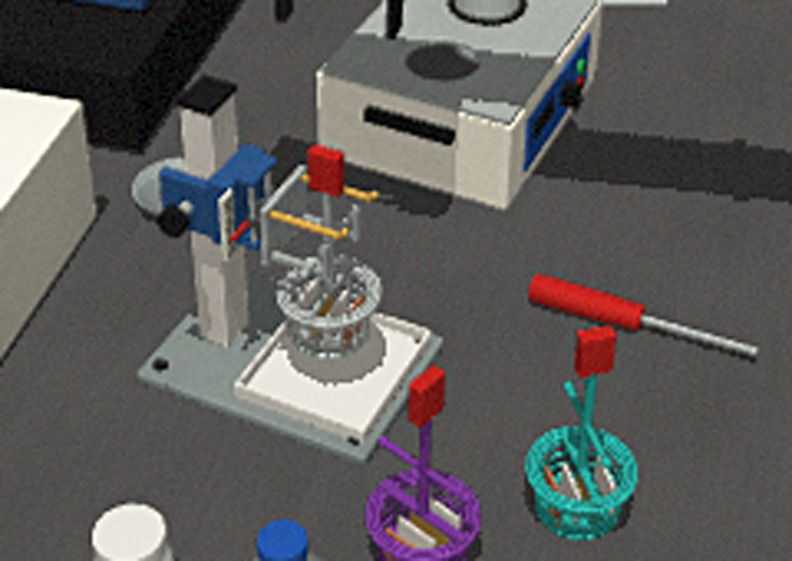

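Call:
{"name": "carry_out", "arguments": {
  "targets": [
    [[-5,-15,0],[0,-8.5,0]],
    [[-5,-15,0],[0,-8.5,0]],
    [[-5,-15,0],[0,-8.5,0]],
    [[0,-15,5],[0,-8.5,0]],
    [[0,-15,5],[0,-8.5,0]],
    [[0,-15,5],[0,-8.5,0]],
    [[0,-15,5],[0,-8.5,0]],
    [[0,-15,5],[0,-8.5,0]],
    [[0,-15,5],[0,-8.5,0]],
    [[0,0,0],[0,-8.5,0]],
    [[0,0,0],[0,0,0]]
  ],
  "jaw": 1,
  "squeeze": 20
}}

```text
time_s: 2.35
tool_pos: [0.6143, 0.0178, 0.3258]
tool_rot: [-90.1, -0.0, 85.0]
force: [-0.6, 0.5, 0.2]
grip_width: 0.0872
```

```bash
python3 - <<'E'
from h import *
o=env.get_obs();print(o['tool_pos'],o['tool_rot'],o['qpos'])
ims={}
for n in ["scene","side","wrist"]:
    im=env.read_camera(n);ims[n]=im; cv2.imwrite(f'pics/{n}2.png',im[:,:,::-1])
im=ims['scene']; cv2.imwrite('pics/sc2.png',cv2.resize(im[100:340,160:400,::-1],None,fx=2.5,fy=2.5,interpolation=cv2.INTER_CUBIC))
print(atz(cam('side'),(248.5,231.5),.24))
E
```

```text
[0.61429206 0.01778217 0.32581445] [-9.00790545e+01 -8.21584145e-03  8.50333982e+01] [  7.20242601  13.08428555 -14.12161436  74.78835262   3.17685746
  92.42679748  78.60573674]
[0.59380306 0.21872399 0.24      ]
```

View pics/sc2.png

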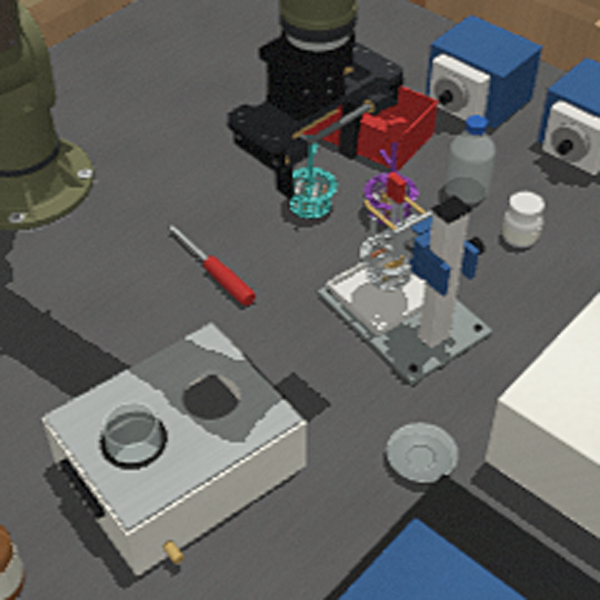

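View pics/wrist2.png

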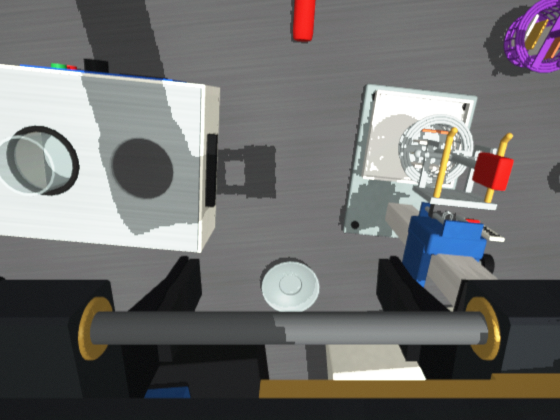

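```bash
python3 - <<'E'
from h import *
o=env.get_obs();print(o['tool_pos'])
rois={'scene':(305,335,160,192),'side':(236,262,218,245),'wrist':(465,520,140,200)}
obs=[]
for n in rois:
    im=env.read_camera(n).astype(int); x0,x1,y0,y1=rois[n]
    s=im[y0:y1,x0:x1]; m=(s[...,0]>120)&(s[...,1]<60)&(s[...,2]<60)
    ys,xs=np.where(m); print(n,m.sum(),xs.min()+x0,xs.max()+x0,ys.min()+y0,ys.max()+y0)
    uv=np.array([xs.mean()+x0,ys.mean()+y0]); print(uv); obs.append((cam(n,o),uv))
print(tri(*obs)); 
print(tri(obs[0],obs[1]));print(tri(obs[0],obs[2]));print(tri(obs[1],obs[2]))
w=env.read_camera('wrist')
cv2.imwrite('pics/w3.png',cv2.resize(w[60:260,330:560,::-1],None,fx=3.4,fy=3.0,interpolation=cv2.INTER_CUBIC))
cv2.imwrite('pics/w3b.png',cv2.resize(w[50:270,0:240,::-1],None,fx=2.7,fy=2.7,interpolation=cv2.INTER_CUBIC))
W=cam('wrist',o)
print('hole',atz(W,(142,168),.1),'plate',atz(W,(367,86),.01),atz(W,(345,232),.01),'bath cov corners',atz(W,(204,85),.1),atz(W,(202,250),.1))
S=cam('scene'); print('hole scene',atz(S,(160+212/2.5,100+397/2.5),.1))
E
```

```text
[0.61395691 0.01745404 0.32453395]
scene 13 309 321 163 173
[315.69230769 169.07692308]
side 121 243 253 224 238
[247.80165289 230.89256198]
wrist 501 478 512 153 190
[501.16367265 172.86626747]
(array([0.59846087, 0.19280198, 0.22677315]), [array([2.39059999, 1.34368567]), array([ 2.09268857, -1.69210374]), array([ 1.79934158, -4.86561993])])
(array([0.59560392, 0.19520378, 0.22635745]), [array([2.14942959, 0.69544803]), array([ 2.9337156 , -0.78469943])])
(array([0.59803704, 0.18174369, 0.24094113]), [array([ 0.42317647, -0.35481971]), array([-2.42438164, -0.79722699])])
(array([0.60346815, 0.1944735 , 0.22182376]), [array([-0.04266053, -0.01507021]), array([-0.02102881, -0.13218828])])
hole [ 0.59065624 -0.15083239  0.1       ] plate [0.523201   0.12922884 0.01      ] [0.72528626 0.09140946 0.01      ] bath cov corners [ 0.5073953  -0.06480134  0.1       ] [ 0.69861105 -0.0981949   0.1       ]
hole scene [ 0.59999131 -0.15724751  0.1       ]
```

View pics/w3.png

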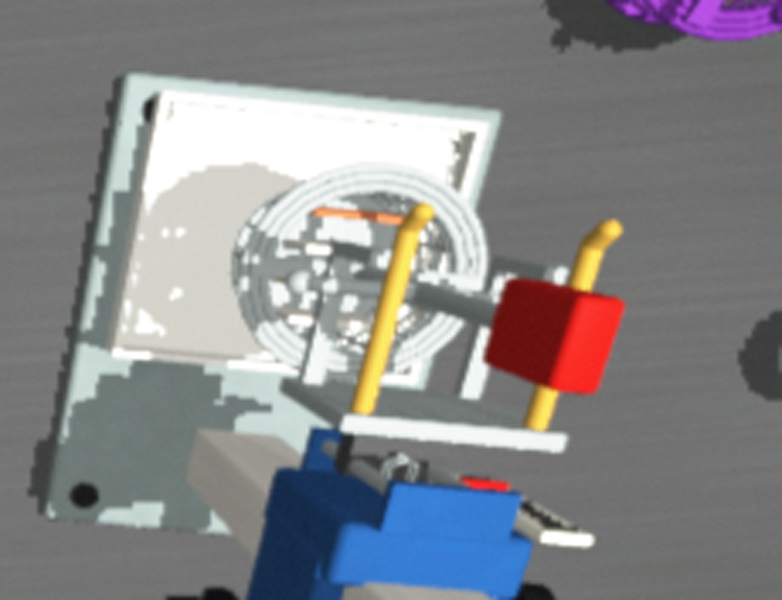

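View pics/w3b.png

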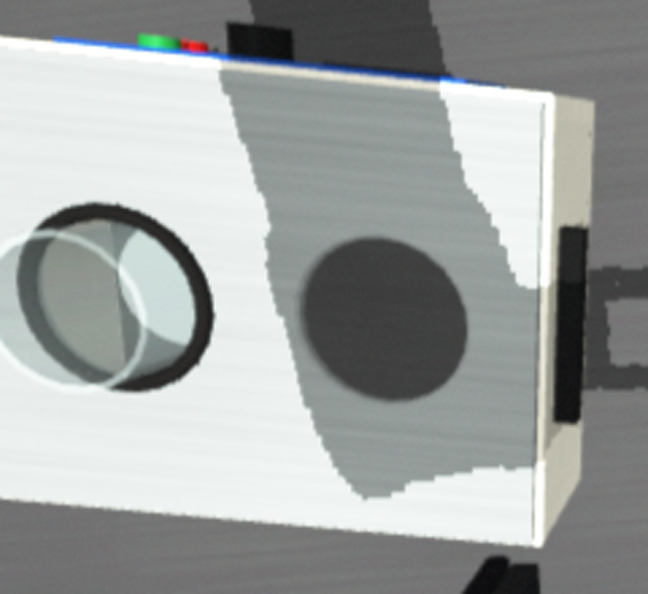

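Call:
{"name": "carry_out", "arguments": {
  "targets": [
    [[29,2,5],[0,0,0]],
    [[29,2,5],[0,0,0]],
    [[29,2,5],[0,0,0]],
    [[29,2,5],[0,0,0]],
    [[29,2,5],[0,0,0]],
    [[29,2,4],[0,0,0]],
    [[0,0,0],[0,5.5,0]],
    [[0,0,0],[0,0,0]],
    [[0,0,0],[0,0,0]]
  ]
}}

```text
time_s: 3.6
tool_pos: [0.6007, 0.1927, 0.313]
tool_rot: [-90.0, 0.0, 79.5]
force: [0.1, -0.4, -0.4]
grip_width: 0.0867
```

```bash
python3 - <<'E'
from h import *
o=env.get_obs();print(o['tool_pos'],o['tool_rot'],o['force'])
for n in ["scene","side","wrist"]:
    im=env.read_camera(n); cv2.imwrite(f'pics/{n}4.png',im[:,:,::-1])
W=cam('wrist',o);print(proj(W,[[.6,.194,.225],[.6,.194,.243],o['tool_pos']]))
E
```

```text
[0.60066098 0.19272916 0.31295707] [-9.00125463e+01  4.33134729e-02  7.95385915e+01] [ 0.05140077 -0.43434127 -0.37435541]
[[289.8508128  207.39528306]
 [289.88057517 214.14629493]
 [288.08591057 252.21924353]]
```

View pics/wrist4.png

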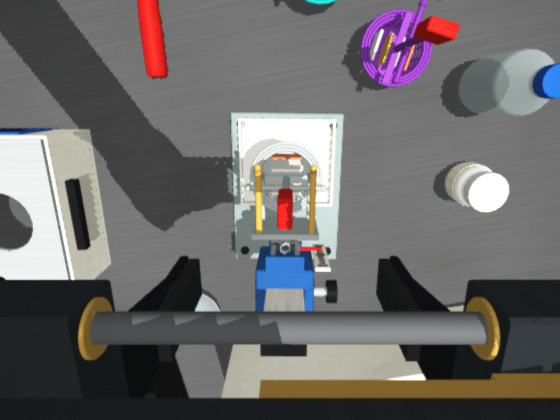

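View pics/side4.png

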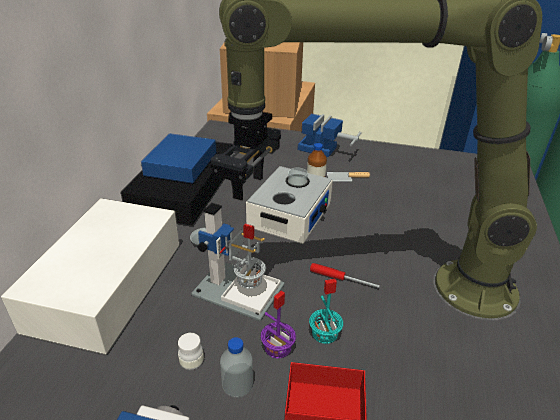

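```bash
python3 - <<'E'
from h import *
o=env.get_obs()
w=env.read_camera('wrist')
cv2.imwrite('pics/w5.png',cv2.resize(w[105:265,220:350,::-1],None,fx=5,fy=3.7,interpolation=cv2.INTER_CUBIC))
im=w.astype(int); s=im[170:245,265:305]; m=(s[...,0]>110)&(s[...,1]<60)&(s[...,2]<60)
for r in range(m.shape[0]):
    xs=np.where(m[r])[0]
    if len(xs): print(r+170,xs.min()+265,xs.max()+265,s[r,xs].mean(0).astype(int))
W=cam('wrist',o)
for z in (.2,.22,.24): print(proj(W,[[.6,.194,z]]))
s2=env.read_camera('side'); cv2.imwrite('pics/s5.png',cv2.resize(s2[215:320,185:295,::-1],None,fx=6,fy=5.5,interpolation=cv2.INTER_CUBIC))
E
```

```text
189 280 290 [128  36  35]
190 279 291 [127  23  21]
191 279 291 [128  21  18]
192 279 291 [129  22  19]
193 279 291 [129  22  19]
194 279 291 [128  21  18]
195 279 291 [129  21  18]
196 278 291 [129  23  21]
197 278 291 [130  22  19]
198 278 291 [144  23  21]
199 278 291 [163  25  22]
200 278 291 [170  25  22]
201 278 291 [172  25  22]
202 278 291 [173  26  23]
203 278 291 [184  27  23]
204 278 291 [207  32  27]
205 278 291 [222  37  30]
206 278 291 [224  37  30]
207 278 291 [214  35  29]
208 278 291 [215  35  29]
209 278 291 [217  36  29]
210 278 291 [218  36  30]
211 278 291 [217  36  29]
212 278 291 [218  36  30]
213 278 291 [221  37  31]
214 278 291 [223  37  30]
215 278 291 [223  38  31]
216 278 291 [223  37  30]
217 278 291 [223  37  30]
218 278 291 [225  37  30]
219 278 291 [227  38  31]
220 278 291 [224  36  30]
221 278 291 [216  34  28]
222 278 291 [217  35  29]
223 278 291 [217  35  29]
224 278 291 [217  35  29]
225 278 291 [217  35  29]
226 278 291 [220  36  30]
227 278 291 [221  37  31]
228 279 290 [220  43  38]
[[290.1126     198.96965647]]
[[290.17006786 205.38657166]]
[[290.23534486 212.67546204]]
```

View pics/w5.png

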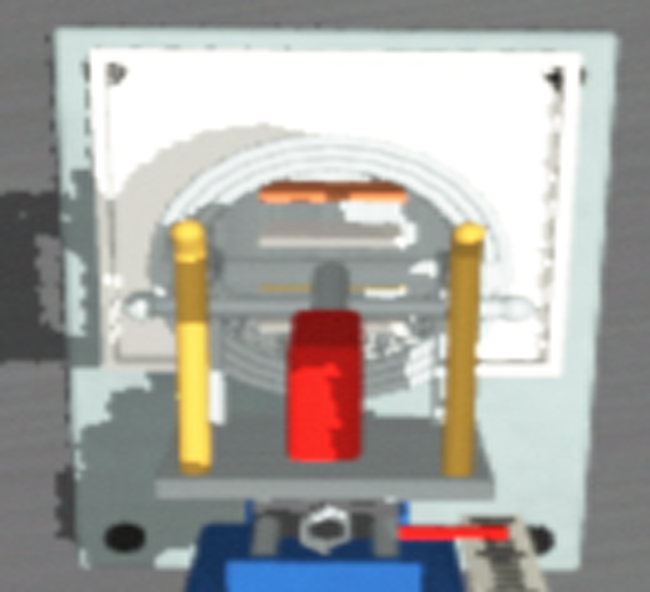

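View pics/s5.png

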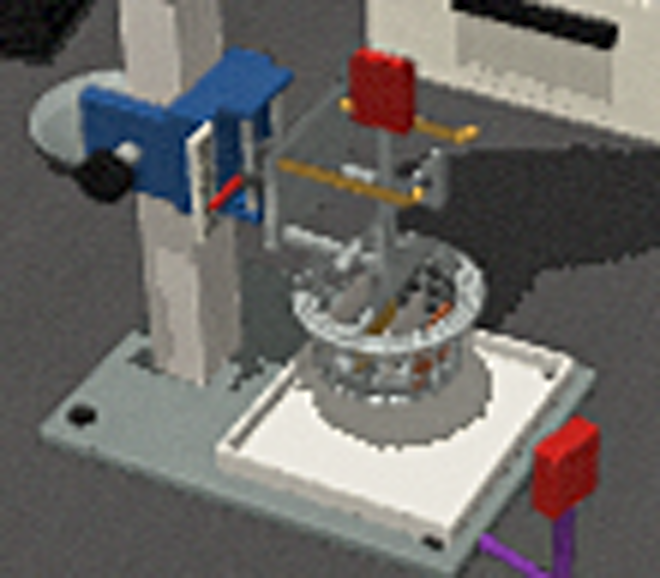

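```bash
python3 - <<'E'
from h import *
from scipy.optimize import least_squares
o=env.get_obs()
p0=dict(tool_pos=np.array([0.61395691,0.01745404,0.32453395]),tool_rot=[-90.05,0,85.03])
C={'w':cam('wrist',o),'w0':cam('wrist',p0),'s':cam('side')}
bb={'w':(278,292,189,229),'w0':(478,513,153,191),'s':(243,254,224,239)}
wt={'w':1,'w0':1,'s':1}
def box(X,yaw):
    c=np.array([[a,b,d] for a in(-13,13) for b in(-6,6) for d in(-18,18)])/1000
    return X+c@Ro.from_euler('z',yaw,degrees=True).as_matrix().T
def f(p,keys):
    r=[]
    for k in keys:
        q=proj(C[k],box(p,-10.5)); r+=list(np.array([q[:,0].min(),q[:,0].max(),q[:,1].min(),q[:,1].max()])-np.array(bb[k]))
    return np.array(r)
for keys in (['w','w0','s'],['w','w0'],['w','s'],['w']):
    s=least_squares(f,[.6,.19,.23],args=(keys,)); print(keys,s.x,np.round(s.fun,1))
print(o['tool_pos'],o['tool_rot'])
E
```

```text
['w', 'w0', 's'] [0.60234357 0.19028171 0.21658166] [-0.1  1.4 -1.4  1.  -6.3  4.1 -1.   1.2 -0.3  0.7 -1.   1.2]
['w', 'w0'] [0.6023284  0.19029914 0.2165212 ] [-0.1  1.4 -1.4  1.  -6.3  4.1 -1.   1.2]
['w', 's'] [0.6028828  0.18958557 0.21509661] [-0.8  0.6 -1.1  1.1 -0.4  0.5 -0.7  1.5]
['w'] [0.60810459 0.18845731 0.19747202] [-0.2  0.2  0.1 -0.1]
[0.60064294 0.19270961 0.31317106] [-9.00163629e+01  8.43751123e-03  7.94549200e+01]
```

Call:
{"name": "carry_out", "arguments": {
  "targets": [
    [[-1,10,-1],[0,0,0]],
    [[-1,20,-1],[0,0,0]],
    [[-1,20,-1],[0,0,0]],
    [[0,20,0],[0,0,0]],
    [[0,18,0],[0,0,0]],
    [[0,10,0],[0,0,0]],
    [[0,5,0],[0,0,0]],
    [[0,0,0],[0,0,0]],
    [[0,0,0],[0,0,0]]
  ]
}}

```text
time_s: 4.75
tool_pos: [0.6033, 0.1902, 0.2109]
tool_rot: [-90.1, -0.0, 79.5]
force: [0.1, -0.1, -0.2]
grip_width: 0.087
```

```bash
python3 - <<'E'
from h import *
o=env.get_obs();print(o['tool_pos'],o['tool_rot'],o['force'])
w=env.read_camera('wrist'); cv2.imwrite('pics/w6.png',cv2.resize(w[120:400,120:460,::-1],None,fx=2.1,fy=2.1,interpolation=cv2.INTER_CUBIC))
s2=env.read_camera('side'); cv2.imwrite('pics/s6.png',cv2.resize(s2[180:320,185:305,::-1],None,fx=5,fy=4.2,interpolation=cv2.INTER_CUBIC))
E
```

```text
[0.60329453 0.190173   0.21093677] [-9.00746785e+01 -3.74283109e-02  7.94970022e+01] [ 0.11170687 -0.13897668 -0.20199266]
```

View pics/w6.png

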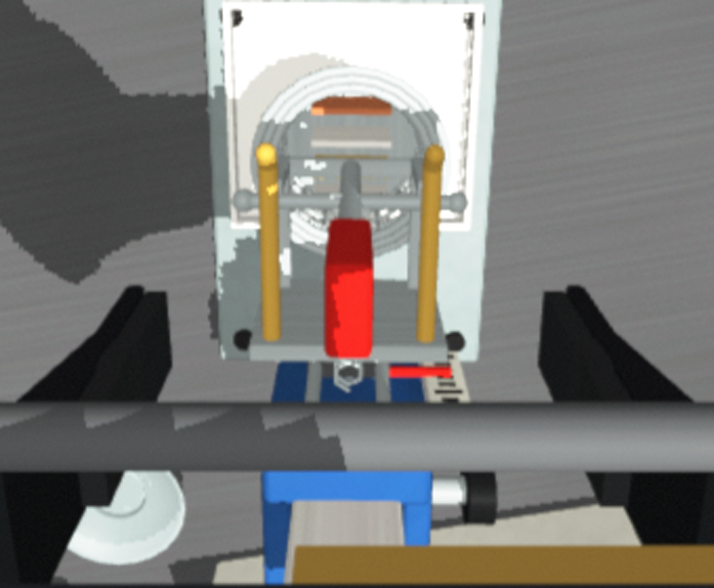

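View pics/s6.png

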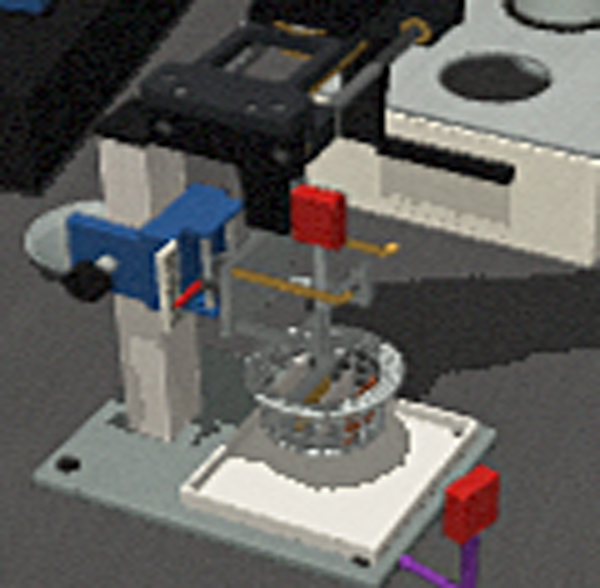

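```bash
python3 - <<'E'
from h import *
o=env.get_obs(); T=toolT(o); S=cam('side')
for p in ([0,0,0],[.05,0,0],[-.05,0,0],[.05,-.05,0],[-.05,-.05,0],[0,-.07,.04],[0,-.07,-.04],[0,-.019,0]):
    X=T[:3,:3]@np.array(p)+T[:3,3]; q=proj(S,X)[0]; print(p,X,q,(q-[185,180])*[5,4.2])
W=cam('wrist',o)
for p in ([0,-.019,0],[.0435,0,0],[-.0435,0,0]):
    X=T[:3,:3]@np.array(p)+T[:3,3]; q=proj(W,X)[0]; print(q,(q-[120,120])*2.1)
E
```

```text
[0, 0, 0] [0.60338065 0.19030333 0.2111588 ] [248.37301103 233.31794111] [316.86505515 223.93535264]
[0.05, 0, 0] [0.61249121 0.23946628 0.21120106] [238.62597745 244.92345501] [268.12988723 272.67851106]
[-0.05, 0, 0] [0.59427009 0.14114038 0.21111654] [257.51002541 222.43875961] [362.55012704 178.24279035]
[0.05, -0.05, 0] [0.61240057 0.2394401  0.26120097] [238.02982342 228.22105848] [265.14911709 202.52844563]
[-0.05, -0.05, 0] [0.59417945 0.1411142  0.26111645] [257.42372269 206.24625873] [362.11861347 110.23428668]
[0, -0.07, 0.04] [0.56392344 0.19755517 0.28109119] [263.05243248 214.40906147] [390.26216238 144.51805817]
[0, -0.07, -0.04] [0.64258406 0.18297818 0.28122616] [233.12116678 205.79096457] [240.60583392 108.32205119]
[0, -0.019, 0] [0.60334621 0.19029338 0.23015877] [248.25148875 227.16597283] [316.25744375 198.09708591]
[287.99036441 266.66243501] [352.77976526 307.99111353]
[363.34590876 252.27059606] [511.02640839 277.76825173]
[212.85371289 252.16590452] [194.99279707 277.5483995 ]
```

Call:
{"name": "carry_out", "arguments": {
  "targets": [
    [[-1,5,0],[0,0,0]],
    [[-0.5,4,0],[0,0,0]],
    [[0,0,0],[0,0,0]],
    [[0,0,0],[0,0,0]]
  ]
}}

```text
time_s: 5.25
tool_pos: [0.6024, 0.1884, 0.2008]
tool_rot: [-90.0, 0.0, 79.5]
force: [0.5, 0.3, -0.1]
grip_width: 0.0866
```

Call:
{"name": "carry_out", "arguments": {
  "targets": [
    [[0,0,0],[0,0,0]],
    [[0,0,0],[0,0,0]],
    [[0,0,0],[0,0,0]],
    [[0,0,0],[0,0,0]],
    [[0,0,0],[0,0,0]],
    [[0,0,0],[0,0,0]],
    [[0,0,0],[0,0,0]],
    [[0,0,0],[0,0,0]],
    [[0,0,0],[0,0,0]],
    [[0,0,0],[0,0,0]]
  ],
  "jaw": 0,
  "squeeze": 4
}}

```text
time_s: 6.25
tool_pos: [0.6025, 0.1886, 0.2011]
tool_rot: [-90.0, 0.0, 79.5]
force: [0.6, -1.1, 0.5]
grip_width: 0.0152
```

```bash
python3 - <<'E'
from h import *
o=env.get_obs();print(o['tool_pos'],o['tool_rot'],o['force'],o['wrist_torque'],o['grip_width'])
w=env.read_camera('wrist'); cv2.imwrite('pics/w7.png',cv2.resize(w[120:400,120:460,::-1],None,fx=2.1,fy=2.1,interpolation=cv2.INTER_CUBIC))
s2=env.read_camera('side'); cv2.imwrite('pics/s7.png',cv2.resize(s2[180:320,185:305,::-1],None,fx=5,fy=4.2,interpolation=cv2.INTER_CUBIC))
E
```

```text
[0.60253301 0.18858057 0.20107717] [-9.00054557e+01  1.14963671e-03  7.95008839e+01] [ 0.60742037 -1.10262946  0.46066396] [ 0.10155476 -0.00937029  0.00260279] 0.01520262558963717
```

View pics/w7.png

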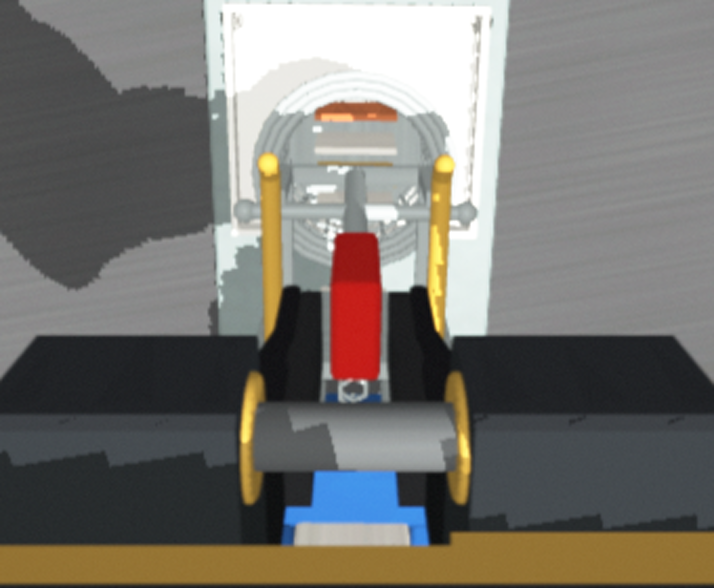

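View pics/s7.png

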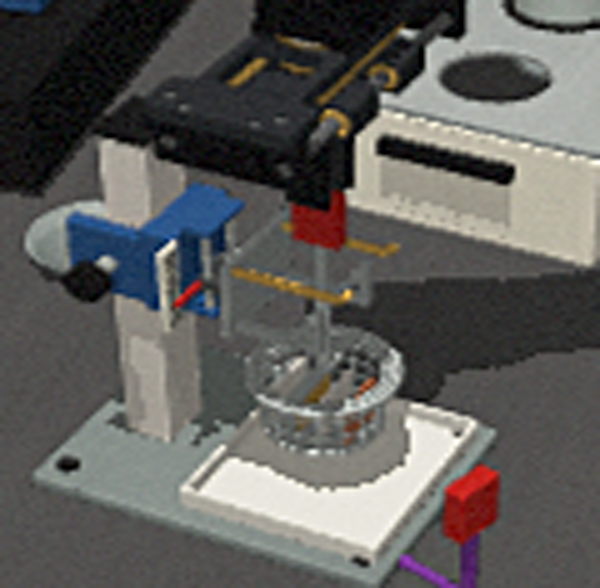

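```bash
python3 - <<'E'
from h import *
from scipy.optimize import least_squares
o=env.get_obs()
p0=dict(tool_pos=np.array([0.61395691,0.01745404,0.32453395]),tool_rot=[-90.05,0,85.03])
p1=dict(tool_pos=np.array([0.60065,0.19272,0.31306]),tool_rot=[-90.014,.03,79.5])
C={'w':cam('wrist',p1),'w0':cam('wrist',p0),'s':cam('side')}
bb={'w':(277.5,291.8,188.7,228.8),'w0':(473.2,513.2,152.7,191),'s':(243.2,254,224,239)}
def box(X,yaw):
    c=np.array([[a,b,d] for a in(-13,13) for b in(-6,6) for d in(-18,18)])/1000
    return X+c@Ro.from_euler('z',yaw,degrees=True).as_matrix().T
def f(p,keys):
    r=[]
    for k in keys:
        q=proj(C[k],box(p,-10.5))-.5; r+=list(np.array([q[:,0].min(),q[:,0].max(),q[:,1].min(),q[:,1].max()])-np.array(bb[k]))
    return np.array(r)
for keys in (['w','w0','s'],['w','w0'],['w','s'],['w'],['w0'],['s']):
    s=least_squares(f,[.6,.19,.23],args=(keys,)); print(keys,s.x,np.round(s.fun,1))
S=cam('side')
print('side hole',atz(S,(150+445/3.3,180+61/3.3),.1))
T=toolT(o)
for p in ([.007,0,.0095],[.022,0,.0095],[.022,0,-.0095],[.007,0,-.0095]):
    X=T[:3,:3]@np.array(p)+T[:3,3]; q=proj(S,X)[0]; q2=proj(cam('wrist',o),X)[0]; print(p,(q-[185,180])*[5,4.2],(q2-120)*2.1)
w=env.read_camera('wrist'); cv2.imwrite('pics/w8.png',cv2.resize(w[210:320,230:350,::-1],None,fx=5,fy=5,interpolation=cv2.INTER_CUBIC))
s2=env.read_camera('side'); cv2.imwrite('pics/s8.png',cv2.resize(s2[200:270,220:290,::-1],None,fx=8,fy=8,interpolation=cv2.INTER_CUBIC))
E
```

```text
['w', 'w0', 's'] [0.60280314 0.18997771 0.21523771] [-0.3  0.9 -1.4  0.8 -3.1  1.9 -0.9  0.9 -1.1  0.  -1.1  1. ]
['w', 'w0'] [0.6029149  0.19003184 0.21511035] [-0.2  0.9 -1.3  0.8 -3.1  1.9 -0.8  1. ]
['w', 's'] [0.60308672 0.18959235 0.21437052] [-0.7  0.4 -1.2  0.8 -1.2 -0.  -0.9  1.2]
['w'] [0.60794898 0.18859922 0.19870388] [-0.1  0.1  0.  -0. ]
['w0'] [0.60955267 0.20535279 0.18818055] [-0.7  0.6  0.8 -0.7]
['s'] [0.63757841 0.07702021 0.12342041] [ 0.1 -0.1 -0.1  0.1]
side hole [ 0.58877799 -0.14722633  0.1       ]
[0.007, 0, 0.0095] [330.36994463 247.07995694] [378.74901083 245.43197979]
[0.022, 0, 0.0095] [316.19879356 261.62548558] [433.99707483 245.46793128]
[0.022, 0, -0.0095] [281.71511668 252.60321967] [431.83720154 309.09817415]
[0.007, 0, -0.0095] [296.14372342 238.2218509 ] [378.07170743 309.05857079]
```

View pics/w8.png

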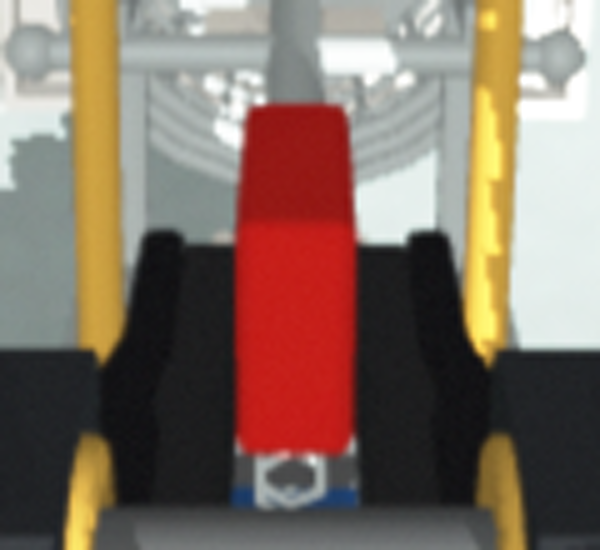

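View pics/s8.png

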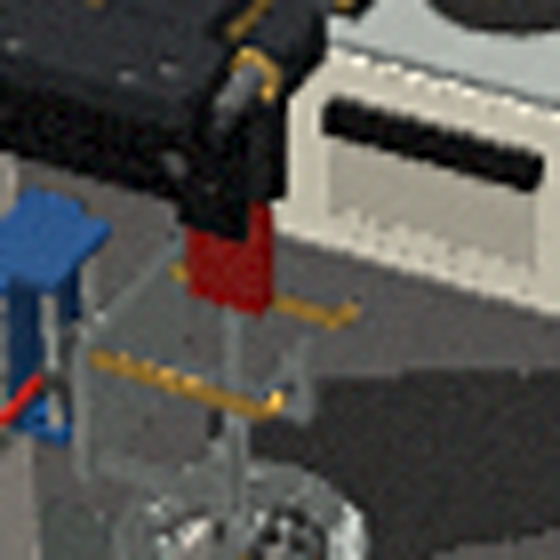

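```bash
python3 - <<'E'
from h import *
o=env.get_obs()
T=toolT(o);W=cam('wrist',o);S=cam('side')
for a,b in (((250.6,230),(318,257)),((250.6,230),(301.4,259)),((250.6,230),(312,257))):
    X,r=tri((S,a),(W,b)); print(X,r,'tool',T[:3,:3].T@(X-T[:3,3]))
sc=env.read_camera('scene'); cv2.imwrite('pics/sc8.png',cv2.resize(sc[120:240,260:380,::-1],None,fx=5,fy=5,interpolation=cv2.INTER_CUBIC))
C=cam('scene')
for p in ([0,0,0],[.02,0,.0095],[-.02,0,.0095],[-.02,0,-.0095],[.02,0,-.0095]):
    X=T[:3,:3]@np.array(p)+T[:3,3]; print(p,(proj(C,X)[0]-[260,120])*5)
E
```

```text
[0.59299694 0.20509279 0.23467942] [array([-0.07032115, -0.04149481]), array([-0.05137212, -0.40827894])] tool [ 0.01442829 -0.03360239  0.01238165]
[0.59563655 0.19676329 0.22797038] [array([-0.07398463, -0.04367474]), array([-0.04988505, -0.41594563])] tool [ 0.00671851 -0.02689386  0.00826894]
[0.59375391 0.20221594 0.23228283] [array([-0.00956678, -0.00561263]), array([-0.00687547, -0.05480317])] tool [ 0.01173728 -0.03120599  0.01111332]
[0, 0, 0] [289.0091305  287.53830586]
[0.02, 0, 0.0095] [302.24623083 267.54989503]
[-0.02, 0, 0.0095] [256.474774   292.51269774]
[-0.02, 0, -0.0095] [275.51088617 307.92105182]
[0.02, 0, -0.0095] [321.40674276 282.58482171]
```

View pics/sc8.png

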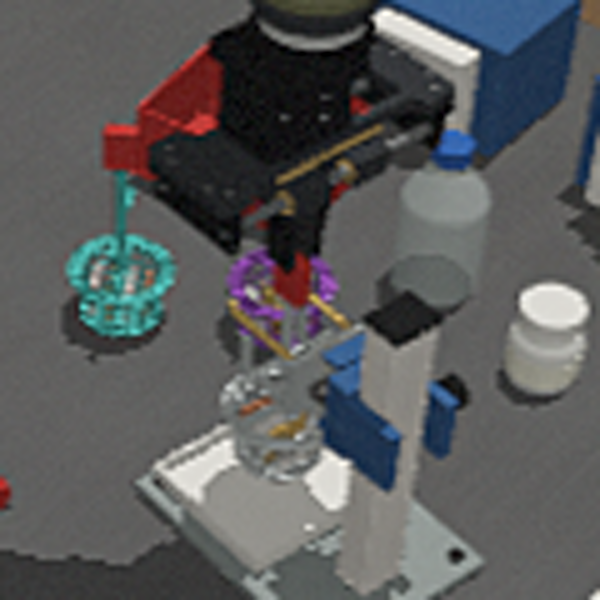

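Call:
{"name": "carry_out", "arguments": {
  "targets": [
    [[0,0,0],[0,0,0]],
    [[0,0,0],[0,0,0]],
    [[0,0,0],[0,0,0]]
  ]
}}

```text
time_s: 6.8
tool_pos: [0.6025, 0.1886, 0.2011]
tool_rot: [-90.0, -0.0, 79.5]
force: [0.3, -0.1, 0.3]
grip_width: 0.0119
```

```bash
python3 - <<'E'
from h import *
o=env.get_obs(); print(o['grip_width'])
w=env.read_camera('wrist'); s2=env.read_camera('side')
a=cv2.resize(w[210:320,230:350,::-1],(400,400),interpolation=cv2.INTER_CUBIC)
b=cv2.resize(s2[200:270,220:290,::-1],(400,400),interpolation=cv2.INTER_CUBIC)
cv2.imwrite('pics/c9.png',np.hstack([a,b]))
E
```

```text
0.011906746214369282
```

View pics/c9.png

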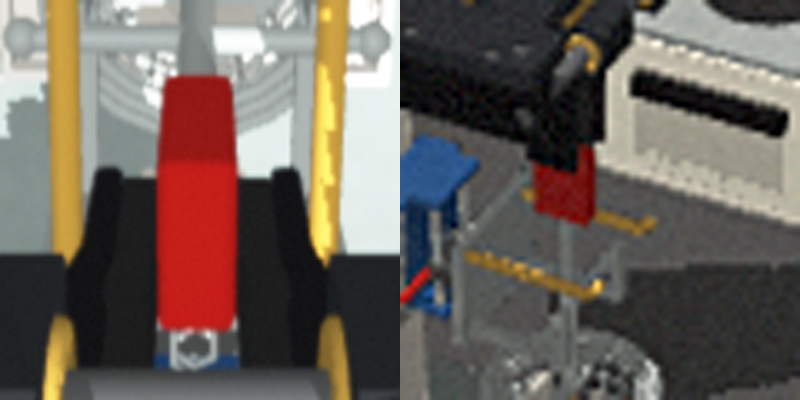

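```bash
python3 - <<'E'
from h import *
o=env.get_obs()
T=toolT(o);W=cam('wrist',o);S=cam('side')
for a,b in (((255,250.75),(331.4,197.1)),((264.6,238.9),(247.6,196.2))):
    X,r=tri((S,a),(W,b)); print(X,r,'tool',T[:3,:3].T@(X-T[:3,3]))
E
```

```text
[0.57867301 0.21916513 0.18446294] [array([-0.2057982 , -0.07601384]), array([-0.19648892, -0.87229135])] tool [0.0257229  0.01664086 0.02905772]
[0.56833369 0.17024561 0.18594561] [array([-0.33337814, -0.09743875]), array([-0.39797573, -1.421525  ])] tool [-0.0242616   0.0151568   0.03030929]
```

Call:
{"name": "carry_out", "arguments": {
  "targets": [
    [[0,0,0],[0,0,0]],
    [[0,0,0],[0,0,0]],
    [[0,3,0],[0,0,0]],
    [[0,3,0],[0,0,0]],
    [[0,0,0],[0,0,0]]
  ],
  "jaw": 0.3
}}

```text
time_s: 7.4
tool_pos: [0.6022, 0.1884, 0.1943]
tool_rot: [-89.9, 0.0, 79.5]
force: [0.5, 0.4, 0.4]
grip_width: 0.0261
```

Call:
{"name": "carry_out", "arguments": {
  "targets": [
    [[0,0,0],[0,0,0]],
    [[0,0,0],[0,0,0]],
    [[0,0,0],[0,0,0]],
    [[0,0,0],[0,0,0]],
    [[0,0,0],[0,0,0]],
    [[0,0,0],[0,0,0]]
  ],
  "jaw": 0,
  "squeeze": 5
}}

```text
time_s: 8.0
tool_pos: [0.6026, 0.1886, 0.1951]
tool_rot: [-90.0, -0.0, 79.5]
force: [-0.3, 0.3, 0.1]
grip_width: 0.012
```

Call:
{"name": "carry_out", "arguments": {
  "targets": [
    [[0,0,0],[0,0,0]],
    [[0,0,0],[0,0,0]],
    [[0,0,0],[0,0,0]]
  ],
  "squeeze": 25
}}

```text
time_s: 8.3
tool_pos: [0.6025, 0.1886, 0.1951]
tool_rot: [-90.0, -0.0, 79.5]
force: [0.4, 0.6, 0.4]
grip_width: 0.0116
```

```bash
python3 - <<'E'
from h import *
o=env.get_obs(); print(o)
w=env.read_camera('wrist'); s2=env.read_camera('side')
a=cv2.resize(w[190:320,225:355,::-1],(400,400),interpolation=cv2.INTER_CUBIC)
b=cv2.resize(s2[200:270,220:290,::-1],(400,400),interpolation=cv2.INTER_CUBIC)
cv2.imwrite('pics/c10.png',np.hstack([a,b]))
E
```

```text
{'time_s': 8.3, 'qpos': array([ -4.55409285,  17.03087814, -18.96702488,  85.07714717,
         5.56989601,  78.81159729,  55.67657342]), 'joint_velocities': array([-0.09603125, -0.04698589,  0.00522309, -0.02106074,  0.05535978,
        0.00544515, -0.13710702]), 'effort': array([ 1.78031162e-01, -4.63785338e+01, -2.56953657e+00, -3.10318565e+01,
        1.14359788e-01,  1.58225242e-01,  1.96477957e-02]), 'tool_pos': array([0.60253001, 0.18864341, 0.19509209]), 'tool_rot': array([-9.00066923e+01, -3.00926575e-03,  7.95051863e+01]), 'force': array([0.4228598 , 0.61293191, 0.39114099]), 'wrist_torque': array([ 0.18213776, -0.03209212, -0.00065917]), 'grip_width': 0.011576973653254047}
```

View pics/c10.png

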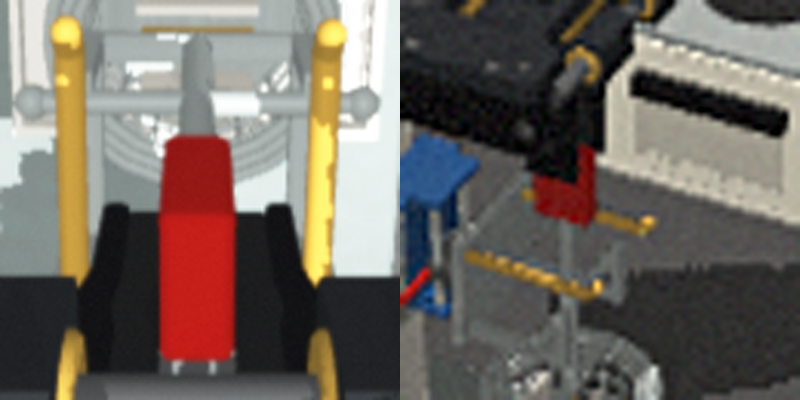

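Call:
{"name": "carry_out", "arguments": {
  "targets": [
    [[0,-2,0],[0,0,0]],
    [[0,-2,0],[0,0,0]],
    [[0,-2,0],[0,0,0]],
    [[0,-2,0],[0,0,0]],
    [[0,0,0],[0,0,0]]
  ]
}}

```text
time_s: 8.9
tool_pos: [0.6026, 0.1886, 0.2033]
tool_rot: [-90.0, -0.0, 79.5]
force: [-0.4, -0.4, -1.6]
grip_width: 0.0115
```

```bash
cat > look.py <<'E'
from h import *
import sys
k=sys.argv[1]
F=[]
ws=None
for i in range(4):
    w=env.read_camera('wrist' if i%2==0 else 'side'); o=env.get_obs(); F.append(np.r_[o['force'],o['wrist_torque']])
    if i%2==0: ws=w
    else: s2=w
F=np.array(F); print('F',F.mean(0).round(2),F.std(0).round(2),o['tool_pos'].round(4),o['tool_rot'].round(2),round(o['grip_width'],4))
a=cv2.resize(ws[170:320,213:363,::-1],(400,400),interpolation=cv2.INTER_CUBIC)
b=cv2.resize(s2[200:270,220:290,::-1],(400,400),interpolation=cv2.INTER_CUBIC)
cv2.imwrite(f'pics/{k}.png',np.hstack([a,b]))
E
python3 look.py l1
```

```text
F [ 0.55  0.62 -1.61  0.26 -0.08 -0.01] [0.15 0.16 0.52 0.04 0.03 0.01] [0.6025 0.1886 0.2029] [-89.99   0.    79.5 ] 0.0115
```

View pics/l1.png

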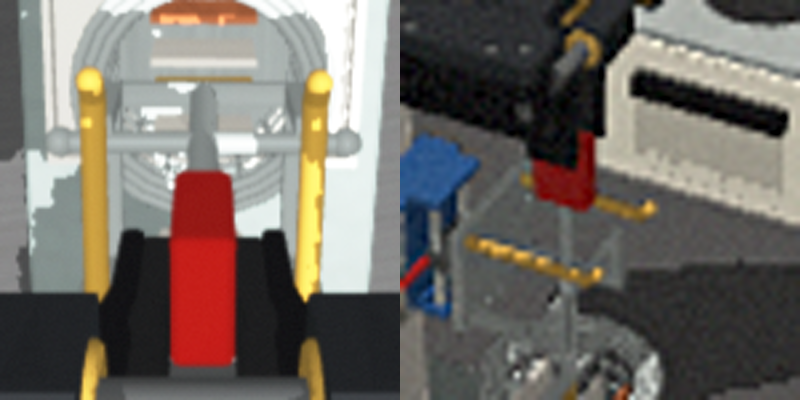

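Call:
{"name": "carry_out", "arguments": {
  "targets": [
    [[0,-2,0],[0,0,0]],
    [[0,-2,0],[0,0,0]],
    [[0,-2,0],[0,0,0]],
    [[0,-2,0],[0,0,0]],
    [[0,0,0],[0,0,0]]
  ]
}}

```text
time_s: 9.6
tool_pos: [0.6026, 0.1886, 0.2113]
tool_rot: [-90.0, -0.0, 79.5]
force: [0.6, 0.7, -2.8]
grip_width: 0.0115
```

```bash
python3 look.py l2
```

```text
F [-0.06  0.3  -2.56  0.25 -0.11  0.  ] [0.25 0.38 0.34 0.01 0.04 0.02] [0.6025 0.1885 0.2109] [-89.99   0.    79.5 ] 0.0118
```

View pics/l2.png

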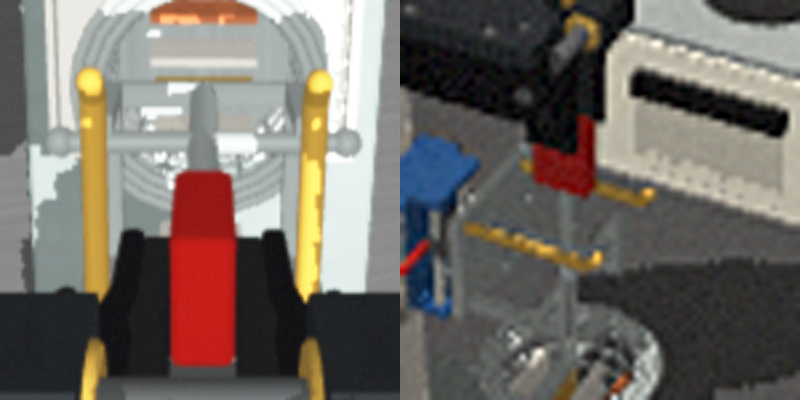

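Call:
{"name": "carry_out", "arguments": {
  "targets": [
    [[0,-2,0],[0,0,0]],
    [[0,-2,0],[0,0,0]],
    [[0,-2,0],[0,0,0]],
    [[0,0,0],[0,0,0]]
  ]
}}

```text
time_s: 10.2
tool_pos: [0.6026, 0.1885, 0.2174]
tool_rot: [-90.0, 0.0, 79.5]
force: [0.5, 1.0, -3.6]
grip_width: 0.0111
```

```bash
python3 look.py l3
```

```text
F [-0.17 -0.   -3.49  0.2  -0.1  -0.01] [0.68 0.58 0.36 0.02 0.02 0.02] [0.6025 0.1885 0.2169] [-8.999e+01  1.000e-02  7.950e+01] 0.0114
```

View pics/l3.png

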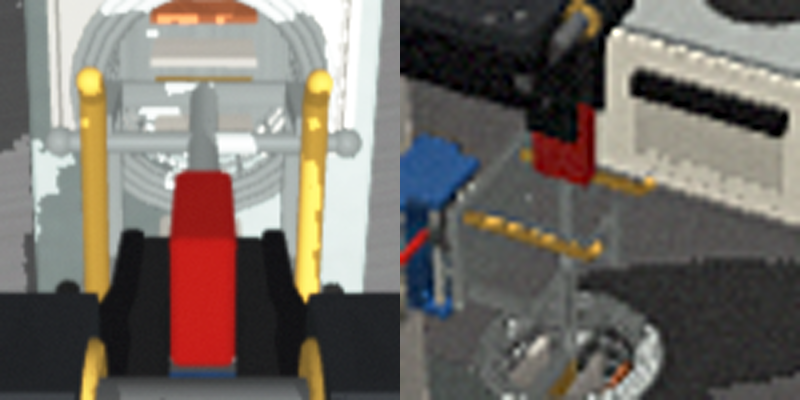

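```bash
cat > trk.py <<'E'
from h import *
import sys,os
w=env.read_camera('wrist'); o1=env.get_obs()
F=[o1['force'][2]]
for i in range(3):
    w2=env.read_camera('wrist'); F.append(env.get_obs()['force'][2])
def yel(im):
    im=im.astype(float); m=np.clip((im[...,0]+im[...,1])/2-im[...,2]-20,0,None); return m
def tip(im):
    out=[]
    for x0,x1 in((236,258),(320,346)):
        s=yel(im)[150:230,x0:x1]; col=s.max(1)
        r=np.argmax(col>45); # first row
        f=(45-col[r-1])/(col[r]-col[r-1]) if r>0 else 0
        ys,xs=np.mgrid[150:230,x0:x1]; sel=(ys<150+r+6); ww=s*sel
        out+=[150+r-1+f,(ww*xs).sum()/ww.sum()]
    return np.array(out).round(2)
o=env.get_obs()
print('z',round(o['tool_pos'][2],4),'F',np.round(o['force'],2),'Fz mean',round(np.mean(F),2),'tips',tip(w),tip(w2),'grip',round(o['grip_width'],4))
cv2.imwrite(f'pics/{sys.argv[1]}w.png',w2[:,:,::-1])
E
python3 trk.py t0
```

```text
z 0.217 F [ 0.31  0.22 -2.52] Fz mean -3.29 tips [194.71 246.16 195.67 332.51] [194.69 246.14 195.67 332.5 ] grip 0.0119
```

Call:
{"name": "carry_out", "arguments": {
  "targets": [
    [[0,-2,0],[0,0,0]],
    [[0,-2,0],[0,0,0]],
    [[0,0,0],[0,0,0]],
    [[0,0,0],[0,0,0]]
  ]
}}

```text
time_s: 11.0
tool_pos: [0.6025, 0.1884, 0.221]
tool_rot: [-90.0, 0.0, 79.5]
force: [0.4, -0.0, -5.1]
grip_width: 0.012
```

```bash
python3 trk.py t1
```

```text
z 0.2209 F [ 0.21  0.04 -5.25] Fz mean -4.66 tips [193.24 246.84 194.22 332.04] [193.45 246.78 194.46 331.96] grip 0.0119
```

Call:
{"name": "carry_out", "arguments": {
  "targets": [
    [[0,-2,0],[0,0,0]],
    [[0,-2,0],[0,0,0]],
    [[0,0,0],[0,0,0]],
    [[0,0,0],[0,0,0]]
  ]
}}

```text
time_s: 11.6
tool_pos: [0.6026, 0.1886, 0.2252]
tool_rot: [-90.0, -0.0, 79.5]
force: [0.4, 0.6, -4.8]
grip_width: 0.0115
```

```bash
python3 trk.py t2
```

```text
z 0.225 F [ 0.42  1.28 -4.77] Fz mean -5.11 tips [191.45 247.21 192.32 330.92] [191.67 247.33 192.66 331.13] grip 0.0114
```

Call:
{"name": "carry_out", "arguments": {
  "targets": [
    [[0,-2,0],[0,0,0]],
    [[0,-2,0],[0,0,0]],
    [[0,0,0],[0,0,0]],
    [[0,0,0],[0,0,0]]
  ]
}}

```text
time_s: 12.2
tool_pos: [0.6026, 0.1886, 0.2292]
tool_rot: [-90.0, -0.0, 79.5]
force: [-0.1, 0.1, -5.2]
grip_width: 0.0113
```

```bash
python3 trk.py t3
```

```text
z 0.229 F [-0.25  0.54 -4.82] Fz mean -4.83 tips [189.7  247.91 190.7  330.24] [190.18 248.06 191.05 330.41] grip 0.0118
```

Call:
{"name": "carry_out", "arguments": {
  "targets": [
    [[0,-2,0],[0,0,0]],
    [[0,-2,0],[0,0,0]],
    [[0,-2,0],[0,0,0]],
    [[0,-2,0],[0,0,0]],
    [[0,-2,0],[0,0,0]],
    [[0,-2,0],[0,0,0]],
    [[0,0,0],[0,0,0]],
    [[0,0,0],[0,0,0]]
  ]
}}

```text
time_s: 13.2
tool_pos: [0.6026, 0.1886, 0.2411]
tool_rot: [-90.0, -0.0, 79.5]
force: [0.2, -0.1, -4.5]
grip_width: 0.0112
```

```bash
python3 trk.py t4; python3 - <<'E'
from h import *
s=env.read_camera('side'); cv2.imwrite('pics/s11.png',cv2.resize(s[200:270,215:285,::-1],(590,590),interpolation=cv2.INTER_CUBIC))
E
```

```text
z 0.2409 F [-1.05 -0.69 -4.74] Fz mean -4.64 tips [185.45 250.03 186.33 328.38] [185.67 250.12 186.64 328.55] grip 0.0115
```

View pics/s11.png

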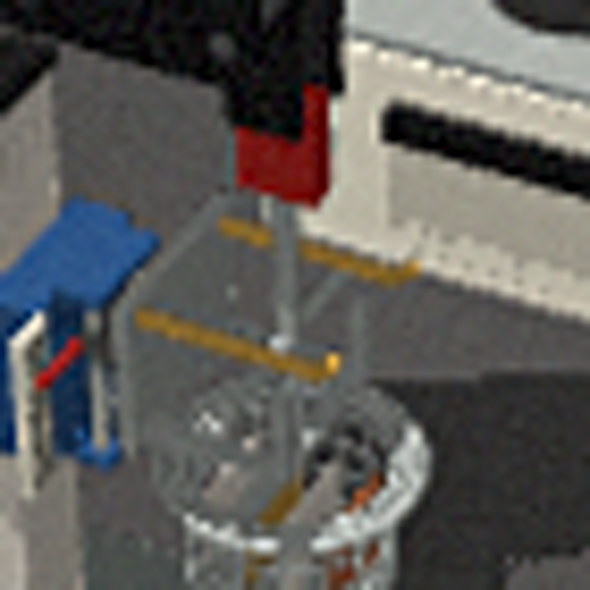

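View pics/t4w.png

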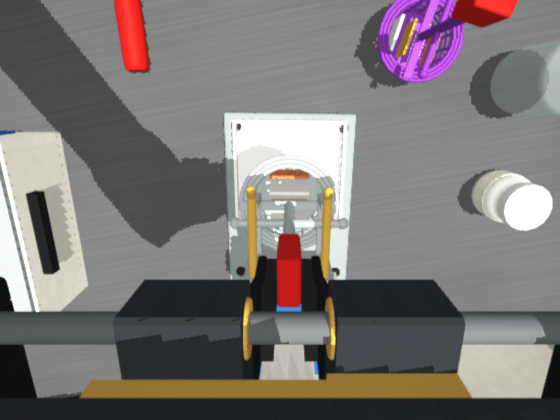

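Call:
{"name": "carry_out", "arguments": {
  "targets": [
    [[0,-1,0],[0,0,0]],
    [[0,-1,0],[0,0,0]],
    [[0,-1,0],[0,0,0]],
    [[0,-1,0],[0,0,0]],
    [[0,-1,0],[0,0,0]],
    [[0,0,0],[0,0,0]],
    [[0,0,0],[0,0,0]]
  ]
}}

```text
time_s: 14.15
tool_pos: [0.6025, 0.1886, 0.2461]
tool_rot: [-90.0, -0.0, 79.5]
force: [0.2, -0.0, -5.7]
grip_width: 0.0114
```

```bash
python3 trk.py t5; python3 - <<'E'
from h import *
o=env.get_obs();print(o['tool_pos'],o['tool_rot'],o['wrist_torque'])
w=env.read_camera('wrist'); cv2.imwrite('pics/w12.png',cv2.resize(w[170:290,215:365,::-1],None,fx=5,fy=5,interpolation=cv2.INTER_CUBIC))
E
```

```text
z 0.246 F [-0.5  -0.14 -3.5 ] Fz mean -4.35 tips [183.71 250.78 184.67 327.65] [183.87 250.86 184.71 327.78] grip 0.0117
[0.60252657 0.18854885 0.24601074] [-9.00034435e+01  3.72314537e-03  7.95014453e+01] [ 0.1227299  -0.0534133  -0.02561751]
```

View pics/w12.png

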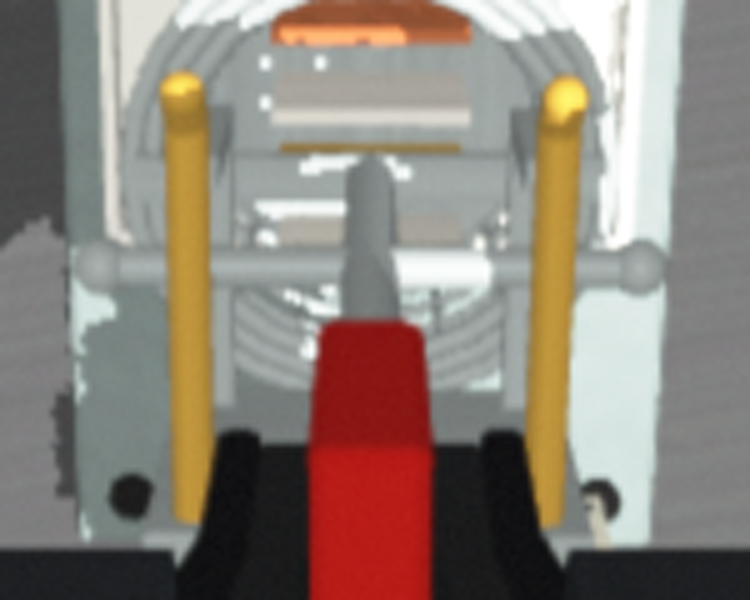

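Call:
{"name": "carry_out", "arguments": {
  "targets": [
    [[0,0,2],[0,0,0]],
    [[0,0,2],[0,0,0]],
    [[0,0,2],[0,0,0]],
    [[0,0,2],[0,0,0]],
    [[0,0,0],[0,0,0]]
  ]
}}

```text
time_s: 14.9
tool_pos: [0.5942, 0.1903, 0.2462]
tool_rot: [-90.0, 0.0, 79.5]
force: [-0.8, 0.1, -4.1]
grip_width: 0.0114
```

Call:
{"name": "carry_out", "arguments": {
  "targets": [
    [[0,0,1],[0,0,0]],
    [[0,0,1],[0,0,0]],
    [[0,0,1],[0,0,0]],
    [[0,0,0],[0,0,0]]
  ]
}}

```text
time_s: 15.3
tool_pos: [0.5916, 0.1907, 0.2461]
tool_rot: [-90.0, -0.0, 79.5]
force: [0.4, -0.8, -4.4]
grip_width: 0.0116
```

```bash
python3 trk.py t6; python3 - <<'E'
from h import *
o=env.get_obs();print(o['tool_pos'],o['tool_rot'],o['wrist_torque'])
w=env.read_camera('wrist'); cv2.imwrite('pics/w13.png',cv2.resize(w[170:290,215:365,::-1],None,fx=5,fy=5,interpolation=cv2.INTER_CUBIC))
E
```

```text
z 0.2461 F [-0.52  1.08 -4.38] Fz mean -4.91 tips [200.48 251.3  201.49 326.88] [200.3  251.46 201.01 326.99] grip 0.0117
[0.59181936 0.19050999 0.24607288] [-9.00099172e+01  1.52600970e-03  7.94934840e+01] [ 0.09732338  0.00804111 -0.01394886]
```

View pics/w13.png

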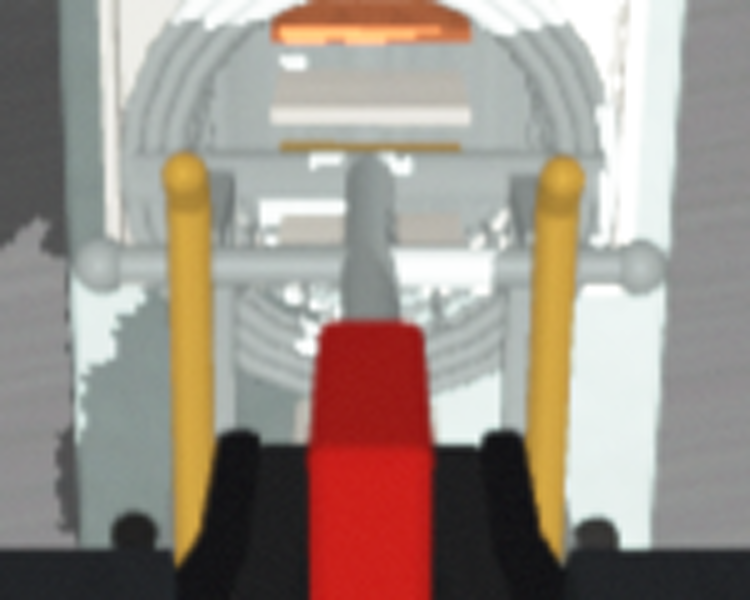

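Call:
{"name": "carry_out", "arguments": {
  "targets": [
    [[0,0,1],[0,0,0]],
    [[0,0,1],[0,0,0]],
    [[0,0,1],[0,0,0]],
    [[0,0,0],[0,0,0]]
  ]
}}

```text
time_s: 15.95
tool_pos: [0.5886, 0.1912, 0.2461]
tool_rot: [-90.0, 0.0, 79.5]
force: [-0.4, -0.2, -4.9]
grip_width: 0.0116
```

Call:
{"name": "carry_out", "arguments": {
  "targets": [
    [[0,0,1],[0,0,0]],
    [[0,0,1],[0,0,0]],
    [[0,0,1],[0,0,0]],
    [[0,0,0],[0,0,0]]
  ]
}}

```text
time_s: 16.35
tool_pos: [0.5856, 0.1918, 0.2461]
tool_rot: [-90.0, 0.0, 79.5]
force: [-0.1, -0.1, -4.3]
grip_width: 0.0113
```

```bash
python3 trk.py t7; python3 - <<'E'
from h import *
o=env.get_obs();print(o['tool_pos'],o['tool_rot'],o['wrist_torque'])
w=env.read_camera('wrist'); cv2.imwrite('pics/w14.png',cv2.resize(w[170:290,215:365,::-1],None,fx=5,fy=5,interpolation=cv2.INTER_CUBIC))
E
```

```text
z 0.2461 F [ 0.3   1.1  -4.44] Fz mean -4.8 tips [209.38 251.63 210.21 326.52] [208.99 251.74 209.75 326.71] grip 0.0113
[0.58586598 0.19161577 0.24609869] [-9.00096562e+01  2.75314489e-03  7.94957682e+01] [ 0.13480186 -0.02176993 -0.00640827]
```

View pics/w14.png

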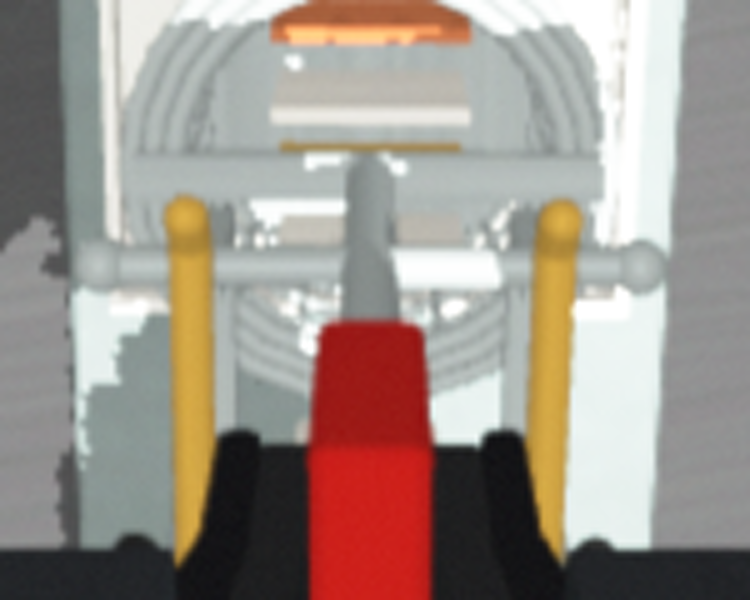

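Call:
{"name": "carry_out", "arguments": {
  "targets": [
    [[0,0,1],[0,0,0]],
    [[0,0,1],[0,0,0]],
    [[0,0,1],[0,0,0]],
    [[0,0,1],[0,0,0]],
    [[0,0,0],[0,0,0]]
  ]
}}

```text
time_s: 17.1
tool_pos: [0.5817, 0.1925, 0.2461]
tool_rot: [-90.0, 0.0, 79.5]
force: [0.0, -0.4, -5.3]
grip_width: 0.0115
```

Call:
{"name": "carry_out", "arguments": {
  "targets": [
    [[0,0,2],[0,0,0]],
    [[0,0,2],[0,0,0]],
    [[0,0,2],[0,0,0]],
    [[0,0,2],[0,0,0]],
    [[0,0,0],[0,0,0]]
  ]
}}

```text
time_s: 17.6
tool_pos: [0.5736, 0.1941, 0.2461]
tool_rot: [-90.0, 0.0, 79.5]
force: [-1.1, 0.3, -5.0]
grip_width: 0.0117
```

```bash
python3 trk.py t8; python3 - <<'E'
from h import *
o=env.get_obs();print(o['tool_pos'],o['tool_rot'],o['wrist_torque'])
w=env.read_camera('wrist'); cv2.imwrite('pics/w15.png',cv2.resize(w[170:290,215:365,::-1],None,fx=5,fy=5,interpolation=cv2.INTER_CUBIC))
E
```

```text
z 0.2461 F [-1.12  0.67 -4.7 ] Fz mean -4.61 tips [226.64 252.11 227.48 325.79] [225.78 252.26 226.59 326.18] grip 0.0119
[0.57410206 0.19375426 0.24610465] [-9.00112191e+01  5.07414969e-03  7.94948120e+01] [ 0.0902042  -0.05538517 -0.00087471]
```

View pics/w15.png

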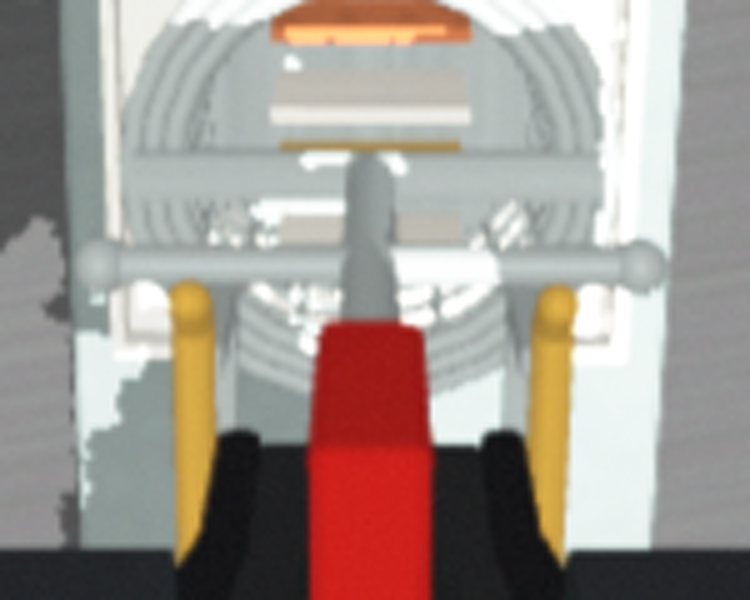

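Call:
{"name": "carry_out", "arguments": {
  "targets": [
    [[0,0,5],[0,0,0]],
    [[0,0,8],[0,0,0]],
    [[0,0,10],[0,0,0]],
    [[0,0,12],[0,0,0]],
    [[0,0,12],[0,0,0]],
    [[0,0,10],[0,0,0]],
    [[0,0,5],[0,0,0]],
    [[0,0,0],[0,0,0]],
    [[0,0,0],[0,0,0]]
  ]
}}

```text
time_s: 18.75
tool_pos: [0.5135, 0.2049, 0.2462]
tool_rot: [-90.1, -0.0, 79.5]
force: [0.3, 0.8, -4.1]
grip_width: 0.0114
```

```bash
python3 - <<'E'
from h import *
o=env.get_obs();print(o['tool_pos'],o['tool_rot'],o['qpos'].round(1),o['force'])
w=env.read_camera('wrist'); cv2.imwrite('pics/w16.png',w[:,:,::-1])
w=env.read_camera('scene'); cv2.imwrite('pics/sc16.png',cv2.resize(w[100:340,160:400,::-1],None,fx=2.5,fy=2.5,interpolation=cv2.INTER_CUBIC))
w=env.read_camera('side'); cv2.imwrite('pics/s16.png',w[:,:,::-1])
for n in ('scene','side'):
  for q in env.outline_of(n,'bath')[:1]:
    pass
E
```

```text
[0.51349973 0.2049091  0.24623396] [-9.00631853e+01 -2.70008771e-03  7.94806050e+01] [ -5.3   6.3 -20.9  91.6   2.3  82.5  53.1] [ 0.34320017  0.75724762 -4.08975264]
```

View pics/sc16.png

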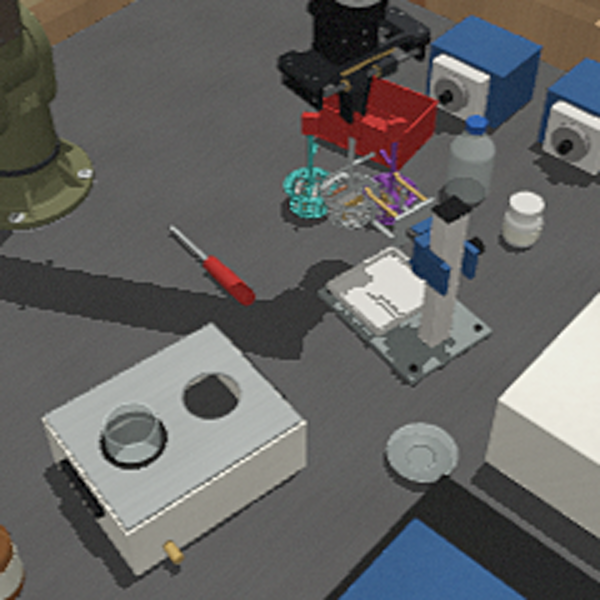

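View pics/s16.png

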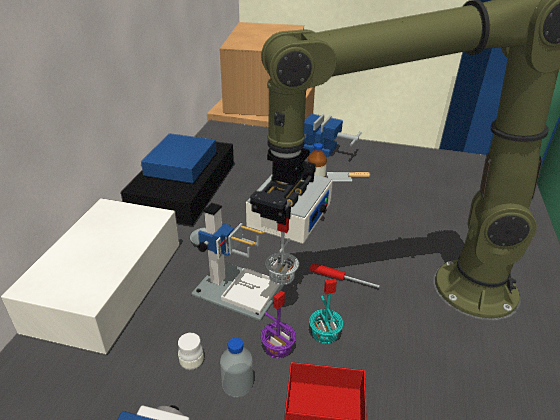

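Call:
{"name": "carry_out", "arguments": {
  "targets": [
    [[-5,-6,0],[0,0,0]],
    [[-12,-10,0],[0,0,0]],
    [[-18,-10,0],[0,0,0]],
    [[-22,-10,0],[0,0,0]],
    [[-22,-10,0],[0,0,0]],
    [[-22,-8,0],[0,0,0]],
    [[-22,0,-3],[0,0,0]],
    [[-22,0,-6],[0,0,0]],
    [[-22,0,-10],[0,0,0]],
    [[-22,0,-14],[0,0,0]],
    [[-22,0,-17],[0,0,0]],
    [[-22,0,-20],[0,0,0]]
  ]
}}

```text
time_s: 20.2
tool_pos: [0.5393, -0.0388, 0.3016]
tool_rot: [-90.1, 0.0, 79.4]
force: [-0.2, -0.7, -4.4]
grip_width: 0.0114
```

Call:
{"name": "carry_out", "arguments": {
  "targets": [
    [[-22,0,-22],[0,0,0]],
    [[-22,0,-22],[0,0,0]],
    [[-20,0,-22],[0,0,0]],
    [[-16,0,-22],[0,0,0]],
    [[-12,0,-22],[0,0,0]],
    [[-8,0,-18],[0,0,0]],
    [[-3,0,-13],[0,0,0]],
    [[0,0,-10],[0,0,0]],
    [[0,0,-7],[0,0,0]],
    [[0,0,-4],[0,0,0]],
    [[0,0,0],[0,0,0]],
    [[0,0,0],[0,0,0]]
  ]
}}

```text
time_s: 21.4
tool_pos: [0.6795, -0.1674, 0.3004]
tool_rot: [-90.0, 0.0, 79.5]
force: [-0.6, 0.0, -5.3]
grip_width: 0.0117
```

```bash
python3 - <<'E'
from h import *
o=env.get_obs();print(o['tool_pos'],o['tool_rot'],o['qpos'].round(1),o['force'],o['grip_width'])
w=env.read_camera('wrist'); cv2.imwrite('pics/w17.png',w[:,:,::-1])
w=env.read_camera('side'); cv2.imwrite('pics/s17.png',w[:,:,::-1])
E
```

```text
[ 0.67950144 -0.16744682  0.30037038] [-8.99828467e+01  7.22631846e-03  7.95112187e+01] [13.6 23.6 -3.  63.8  1.2 92.7 90.5] [-0.56267781  0.02031065 -5.30831376] 0.011742292550791395
```

View pics/w17.png

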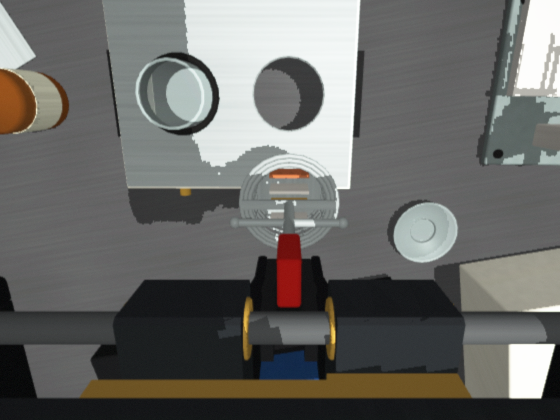

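View pics/s17.png

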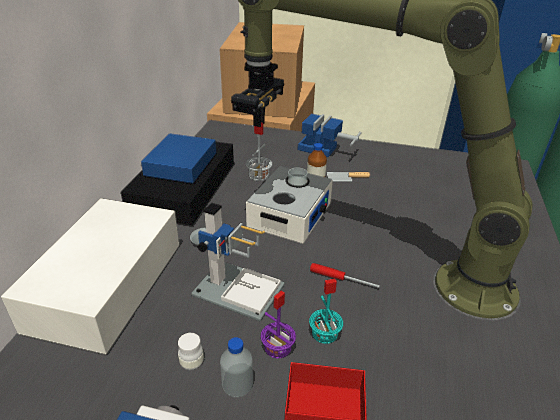

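```bash
python3 - <<'E'
from h import *
o=env.get_obs()
w=cv2.imread('pics/w17.png'); g=cv2.cvtColor(w,cv2.COLOR_BGR2GRAY)
W=cam('wrist',o)
print(g[93,240:340:4])
m=(g<135).astype(np.uint8); n,l,st,c=cv2.connectedComponentsWithStats(m[40:145,240:335].copy())
for i in range(1,n):
    if st[i,4]>300: print(st[i],c[i])
i=1+np.argmax(st[1:,4]); mm=(l==i).astype(np.uint8)
mm=cv2.morphologyEx(mm,cv2.MORPH_CLOSE,np.ones((9,9)))
cn=max(cv2.findContours(mm,cv2.RETR_EXTERNAL,cv2.CHAIN_APPROX_NONE)[0],key=len)[:,0,:]+[240,40]
e=cv2.fitEllipse(cn.astype(np.float32)); print(e)
P=np.array([atz(W,p,.1) for p in cn])
# circle fit on plane
A=np.c_[2*P[:,:2],np.ones(len(P))]; s=np.linalg.lstsq(A,(P[:,:2]**2).sum(1),rcond=None)[0]
print('hole',s[:2],'r',np.sqrt(s[2]+s[:2]@s[:2]))
big=cv2.resize(w[140:265,225:355],None,fx=6,fy=4.7,interpolation=cv2.INTER_CUBIC); cv2.imwrite('pics/w18.png',big)
# bath edges
print(atz(W,(349,188),.1),atz(W,(360,0),.1))
E
```

```text
[232 234 233 216 109 109 111 109 112 112 112 114 114 113 114  66  58  58
  59  58  59 199 244 244 245]
[  14   17   70   73 3953] [48.24690109 53.32253984]
((288.24542236328125, 93.31341552734375), (68.27874755859375, 71.87593841552734), 178.7513885498047)
hole [ 0.59235687 -0.15163688] r 0.035070608791707904
[ 0.70171363 -0.10334023  0.1       ] [ 0.52051967 -0.06851898  0.1       ]
```

View pics/w18.png

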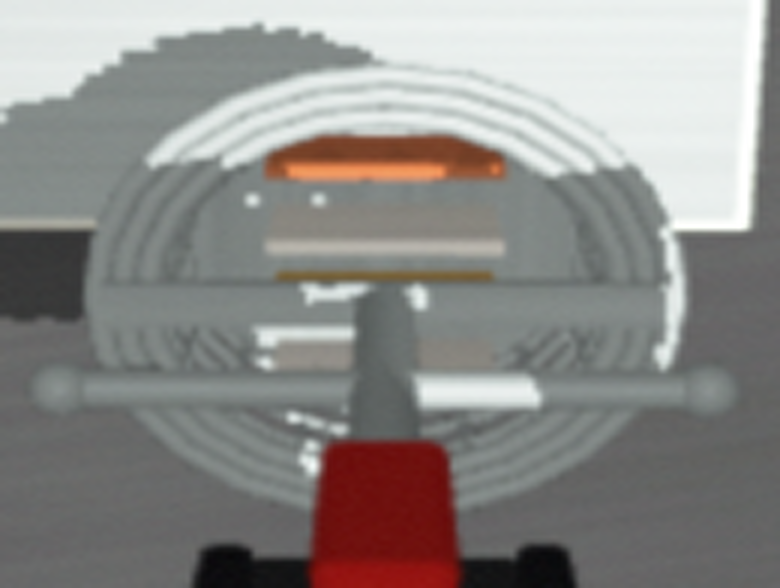

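```bash
python3 - <<'E'
from h import *
from scipy.optimize import least_squares
o=env.get_obs(); c=env.get_calibration('wrist')
he=np.linalg.inv(c['hand_eye']); K=np.array([[c['fx'],0,c['cx']],[0,c['fy'],c['cy']],[0,0,1]])
C=(K,he[:3,:3],he[:3,3])
th=np.linspace(0,2*np.pi,400)
ob=np.array([239.7,339.2,153.8,249.6])-.5
def pred(p):
    a=[]
    for y in (p[1],p[1]-.004):
        a.append(np.c_[p[0]+.042*np.cos(th),np.full(400,y),p[2]+.042*np.sin(th)])
    q=proj(C,np.vstack(a)); return np.array([q[:,0].min(),q[:,0].max(),q[:,1].min(),q[:,1].max()])
s=least_squares(lambda p:pred(p)-ob,[0,.102,0],x_scale=.01); print('flange tool',s.x,s.fun)
for y in(.098,.102,.106):
    s=least_squares(lambda p:pred([p[0],y,p[1]])-ob,[0,0],x_scale=.01); print(y,s.x,s.fun.round(2))
# bar centre
b=np.array([289.1,222.8])-.5
K_,R,t=C; oo,d=ray(C,b)
for y in (.05,.052,.055): print('bar',oo+d*(y-oo[1])/d[1])
# grip top front edge etc in tool: top face corner pixels
E
```

```text
flange tool [ 0.00046001  0.10730838 -0.0002291 ] [ 0.17507268 -0.17496697 -0.17559183  0.18818508]
0.098 [0.00046071 0.00215642] [-1.41  1.41 -1.51  1.9 ]
0.102 [0.00046042 0.0011329 ] [-0.72  0.72 -0.93  1.15]
0.106 [0.00046012 0.00010698] [-0.04  0.04 -0.36  0.42]
bar [0.00023605 0.05       0.00117406]
bar [0.00023369 0.052      0.00049   ]
bar [ 0.00023016  0.055      -0.00053609]
```

Call:
{"name": "carry_out", "arguments": {
  "targets": [
    [[0,4,2],[0,0,0]],
    [[0,8,6],[0,0,0]],
    [[0,10,6],[0,0,0]],
    [[0,8,2],[0,0,0]],
    [[0,5,0],[0,0,0]],
    [[0,2,0],[0,0,0]],
    [[0,0,0],[0,0,0]],
    [[0,0,0],[0,0,0]]
  ]
}}

```text
time_s: 22.3
tool_pos: [0.6646, -0.1646, 0.2634]
tool_rot: [-90.0, 0.0, 79.5]
force: [0.4, 0.4, -5.1]
grip_width: 0.012
```

```bash
cat > hole.py <<'E'
from h import *
w0=env.read_camera('wrist'); o=env.get_obs(); w=w0[:,:,::-1].copy(); cv2.imwrite('pics/w19.png',w)
g=cv2.cvtColor(w,cv2.COLOR_BGR2GRAY); W=cam('wrist',o); T=toolT(o)
u,v=proj(W,[.5924,-.1516,.1])[0].astype(int); print(u,v,o['tool_pos'])
x0,y0=u-50,max(0,v-55)
m=(g<135).astype(np.uint8)[y0:v+50,x0:u+50].copy(); n,l,st,c=cv2.connectedComponentsWithStats(m)
i=l[v-y0,u-x0] or 1+np.argmax(st[1:,4]); print(st[i],x0,y0); mm=(l==i).astype(np.uint8)
mm=cv2.morphologyEx(mm,cv2.MORPH_CLOSE,np.ones((9,9)))
cn=max(cv2.findContours(mm,cv2.RETR_EXTERNAL,cv2.CHAIN_APPROX_NONE)[0],key=len)[:,0,:]+[x0,y0]
P=np.array([atz(W,p,.1) for p in cn]); L=(P-T[:3,3])@T[:3,:3]
A=np.c_[2*L[:,[0,2]],np.ones(len(L))]; s=np.linalg.lstsq(A,(L[:,[0,2]]**2).sum(1),rcond=None)[0]
r=np.sqrt(s[2]+s[:2]@s[:2]); res=np.hypot(*(L[:,[0,2]]-s[:2]).T)-r
print('hole tool x,z',s[:2],'r',r,'res',res.std(),abs(res).max())
E
python3 hole.py
```

```text
288 110 [ 0.66461223 -0.16463206  0.26352473]
[  13   16   75   78 4622] 238 55
hole tool x,z [-0.00036523  0.0736995 ] r 0.035075028988972815 res 0.0002760443244983209 0.0009588833312463088
```

View pics/w19.png

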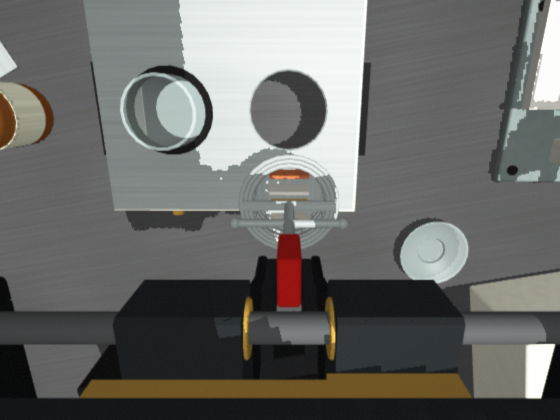

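Call:
{"name": "carry_out", "arguments": {
  "targets": [
    [[-1,0,4],[0,0,0]],
    [[0,0,9],[0,0,0]],
    [[0,0,14],[0,0,0]],
    [[0,0,16],[0,0,0]],
    [[0,0,14],[0,0,0]],
    [[0,0,10],[0,0,0]],
    [[0,0,5],[0,0,0]],
    [[0,0,1],[0,0,0]],
    [[0,0,0],[0,0,0]],
    [[0,0,0],[0,0,0]]
  ]
}}

```text
time_s: 23.35
tool_pos: [0.5927, -0.1523, 0.263]
tool_rot: [-90.0, 0.0, 79.5]
force: [-0.1, 0.3, -4.6]
grip_width: 0.0116
```

```bash
python3 - <<'E'
from h import *
o=env.get_obs();print(o['tool_pos'],o['tool_rot'],o['force'])
S=cam('side');C=cam('scene')
s=env.read_camera('side');c=env.read_camera('scene');w=env.read_camera('wrist')
cv2.imwrite('pics/w20.png',cv2.resize(w[120:300,200:380,::-1],(590,590),interpolation=cv2.INTER_CUBIC))
a=cv2.resize(s[140:240,240:340,::-1],(400,400),interpolation=cv2.INTER_CUBIC)
b=cv2.resize(c[195:335,180:320,::-1],(400,400),interpolation=cv2.INTER_CUBIC)
cv2.imwrite('pics/c20.png',np.hstack([a,b]))
E
```

```text
[ 0.59268412 -0.15231015  0.26295701] [-9.00166863e+01  1.14211012e-04  7.95063666e+01] [-0.14074845  0.31280612 -4.55096841]
```

View pics/w20.png

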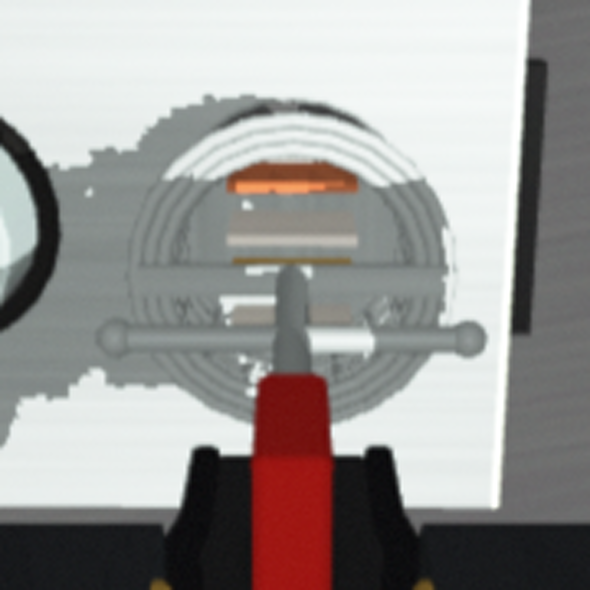

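View pics/c20.png

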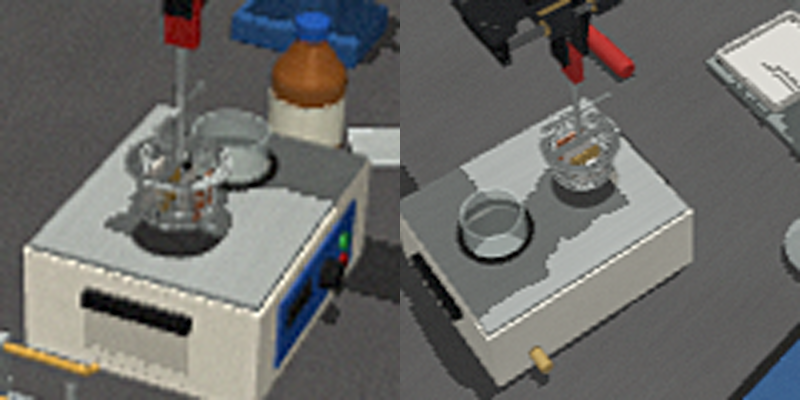

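Call:
{"name": "carry_out", "arguments": {
  "targets": [
    [[0,3,0.5],[0,0,0]],
    [[0,4,0],[0,0,0]],
    [[0,4,0],[0,0,0]],
    [[0,3,0],[0,0,0]],
    [[0,2,0],[0,0,0]],
    [[0,0,0],[0,0,0]]
  ]
}}

```text
time_s: 24.1
tool_pos: [0.5916, -0.1521, 0.2466]
tool_rot: [-90.0, -0.0, 79.5]
force: [-0.3, 0.9, -5.0]
grip_width: 0.0113
```

```bash
cat > v.py <<'E'
from h import *
import sys
k=sys.argv[1]
s=env.read_camera('side');c=env.read_camera('scene');w=env.read_camera('wrist')
o=env.get_obs();print(o['tool_pos'],o['tool_rot'],o['force'],o['wrist_torque'])
a=cv2.resize(s[150:220,250:320,::-1],(400,400),interpolation=cv2.INTER_CUBIC)
b=cv2.resize(w[140:260,230:350,::-1],(400,400),interpolation=cv2.INTER_CUBIC)
cv2.imwrite(f'pics/{k}.png',np.hstack([a,b]))
cv2.imwrite(f'pics/{k}s.png',cv2.resize(c[205:305,200:300,::-1],(400,400),interpolation=cv2.INTER_CUBIC))
E
python3 v.py v1
```

```text
[ 0.59191001 -0.15223104  0.2473132 ] [-9.00313757e+01  5.33706877e-03  7.94991802e+01] [ 0.15148227 -0.02591859 -4.82600052] [ 0.06700439 -0.03011261 -0.02975642]
```

View pics/v1.png

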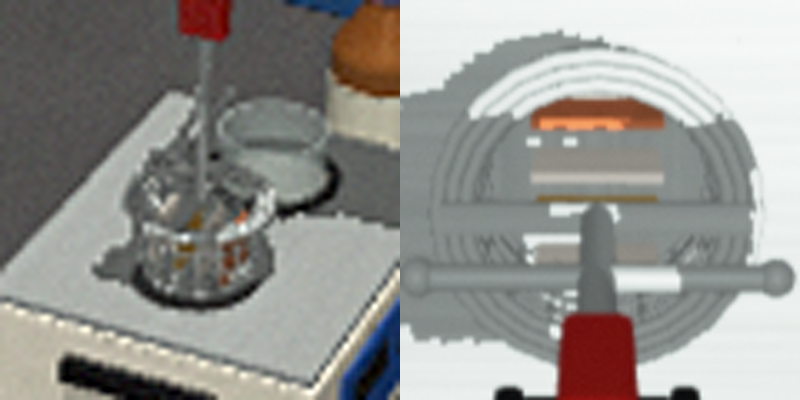

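View pics/v1s.png

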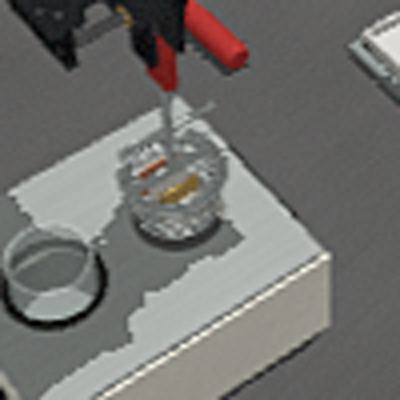

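Call:
{"name": "carry_out", "arguments": {
  "targets": [
    [[0,2,0],[0,0,0]],
    [[0,2,0],[0,0,0]],
    [[0,2,0],[0,0,0]],
    [[0,0,0],[0,0,0]]
  ]
}}

```text
time_s: 24.65
tool_pos: [0.5915, -0.1521, 0.2406]
tool_rot: [-90.0, -0.0, 79.5]
force: [-0.7, 0.3, -4.4]
grip_width: 0.0116
```

Call:
{"name": "carry_out", "arguments": {
  "targets": [
    [[0,2,0],[0,0,0]],
    [[0,2,0],[0,0,0]],
    [[0,2,0],[0,0,0]],
    [[0,0,0],[0,0,0]]
  ]
}}

```text
time_s: 25.05
tool_pos: [0.5916, -0.1521, 0.2346]
tool_rot: [-90.0, -0.0, 79.5]
force: [1.2, 0.0, -4.6]
grip_width: 0.0118
```

```bash
python3 v.py v2
```

```text
[ 0.5917994  -0.15217841  0.23512783] [-9.00097592e+01  5.18867000e-04  7.94993887e+01] [ 0.07303765  0.65437624 -5.12723352] [ 0.10154845 -0.05872939 -0.03718345]
```

View pics/v2.png

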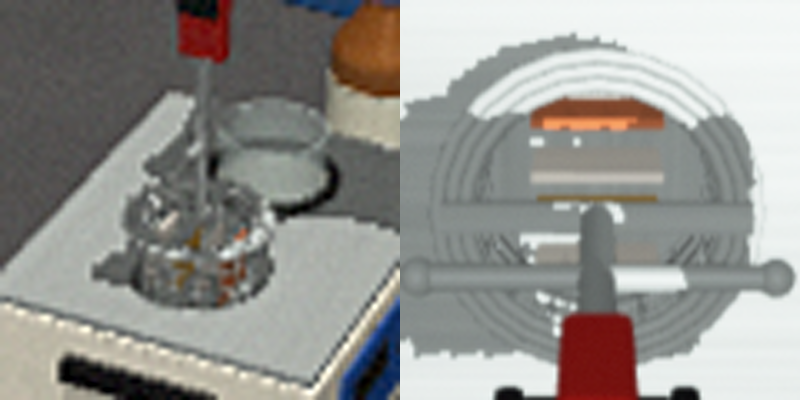

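View pics/v2s.png

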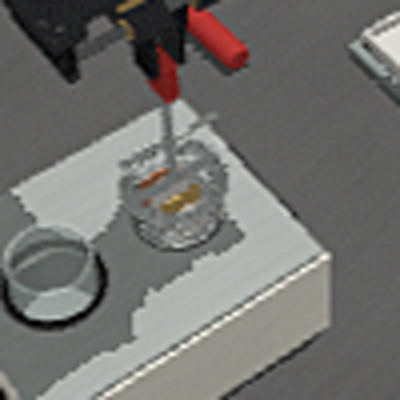

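Call:
{"name": "carry_out", "arguments": {
  "targets": [
    [[0,2,0],[0,0,0]],
    [[0,2,0],[0,0,0]],
    [[0,2,0],[0,0,0]],
    [[0,2,0],[0,0,0]],
    [[0,0,0],[0,0,0]]
  ]
}}

```text
time_s: 25.7
tool_pos: [0.5915, -0.1522, 0.2266]
tool_rot: [-90.0, 0.0, 79.5]
force: [-0.4, -0.7, -4.4]
grip_width: 0.0117
```

Call:
{"name": "carry_out", "arguments": {
  "targets": [
    [[0,2,0],[0,0,0]],
    [[0,2,0],[0,0,0]],
    [[0,2,0],[0,0,0]],
    [[0,2,0],[0,0,0]],
    [[0,0,0],[0,0,0]]
  ]
}}

```text
time_s: 26.2
tool_pos: [0.5916, -0.1521, 0.2186]
tool_rot: [-90.0, -0.0, 79.5]
force: [-0.0, -0.4, -5.0]
grip_width: 0.0116
```

```bash
python3 v.py v3
```

```text
[ 0.59184637 -0.1521925   0.21915221] [-9.00146443e+01  1.13831256e-03  7.95005537e+01] [ 0.1475564  -0.62814867 -5.47723221] [ 0.05925003 -0.07275272 -0.06375142]
```

View pics/v3.png

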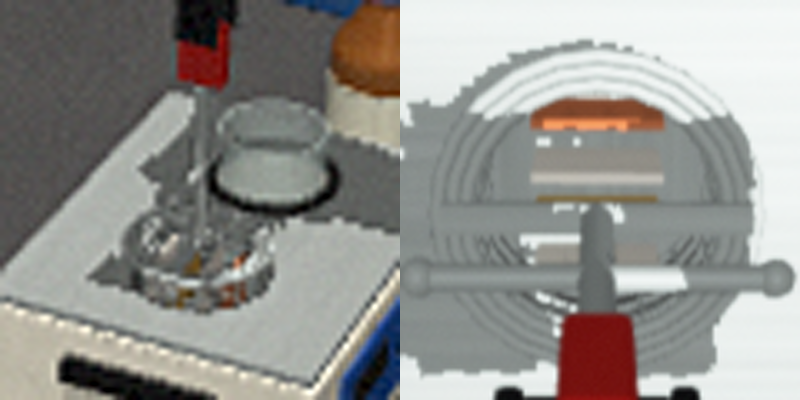

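Call:
{"name": "carry_out", "arguments": {
  "targets": [
    [[0,2,0],[0,0,0]],
    [[0,2,0],[0,0,0]],
    [[0,2,0],[0,0,0]],
    [[0,1,0],[0,0,0]],
    [[0,1,0],[0,0,0]],
    [[0,0,0],[0,0,0]]
  ]
}}

```text
time_s: 26.95
tool_pos: [0.5917, -0.1521, 0.2109]
tool_rot: [-90.0, 0.0, 79.5]
force: [0.8, -0.8, -4.0]
grip_width: 0.0117
```

Call:
{"name": "carry_out", "arguments": {
  "targets": [
    [[0,1,0],[0,0,0]],
    [[0,1,0],[0,0,0]],
    [[0,0,0],[0,0,0]]
  ]
}}

```text
time_s: 27.25
tool_pos: [0.5917, -0.1521, 0.2089]
tool_rot: [-90.0, -0.0, 79.5]
force: [-0.5, -0.9, -3.9]
grip_width: 0.0115
```

Call:
{"name": "carry_out", "arguments": {
  "targets": [
    [[0,1,0],[0,0,0]],
    [[0,0,0],[0,0,0]]
  ]
}}

```text
time_s: 27.45
tool_pos: [0.5917, -0.1522, 0.208]
tool_rot: [-90.0, 0.0, 79.5]
force: [0.3, 0.2, -3.0]
grip_width: 0.0114
```

Call:
{"name": "carry_out", "arguments": {
  "targets": [
    [[0,1,0],[0,0,0]],
    [[0,0,0],[0,0,0]]
  ]
}}

```text
time_s: 27.65
tool_pos: [0.5917, -0.1522, 0.2069]
tool_rot: [-90.0, 0.0, 79.5]
force: [-0.7, -0.1, -4.3]
grip_width: 0.012
```

Call:
{"name": "carry_out", "arguments": {
  "targets": [
    [[0,1,0],[0,0,0]],
    [[0,0,0],[0,0,0]]
  ]
}}

```text
time_s: 27.85
tool_pos: [0.5917, -0.1522, 0.2059]
tool_rot: [-90.0, 0.0, 79.5]
force: [0.6, 0.1, -4.8]
grip_width: 0.0114
```

Call:
{"name": "carry_out", "arguments": {
  "targets": [
    [[0,1,0],[0,0,0]],
    [[0,0,0],[0,0,0]]
  ]
}}

```text
time_s: 28.05
tool_pos: [0.5917, -0.1522, 0.2049]
tool_rot: [-90.0, 0.0, 79.5]
force: [0.9, -0.6, -4.9]
grip_width: 0.0117
```

```bash
python3 v.py v4
```

```text
[ 0.59176676 -0.15217062  0.20507864] [-9.00026501e+01  2.24516807e-03  7.95028869e+01] [-0.24684706  0.1728347  -4.52365689] [ 0.07909082 -0.09023924 -0.04413621]
```

View pics/v4.png

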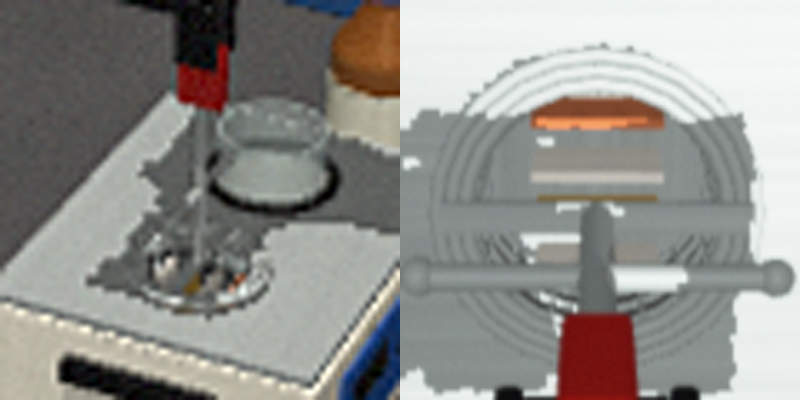

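Nearly seated; continue in 1 mm and then 0.5 mm steps.

Call:
{"name": "carry_out", "arguments": {
  "targets": [
    [[0,1,0],[0,0,0]],
    [[0,0,0],[0,0,0]]
  ]
}}

```text
time_s: 28.4
tool_pos: [0.5917, -0.1522, 0.204]
tool_rot: [-90.0, 0.0, 79.5]
force: [0.3, 0.2, -4.3]
grip_width: 0.0114
```

Call:
{"name": "carry_out", "arguments": {
  "targets": [
    [[0,1,0],[0,0,0]],
    [[0,0,0],[0,0,0]]
  ]
}}

```text
time_s: 28.6
tool_pos: [0.5917, -0.1522, 0.2029]
tool_rot: [-90.0, 0.0, 79.5]
force: [0.1, 0.1, -4.1]
grip_width: 0.0117
```

Call:
{"name": "carry_out", "arguments": {
  "targets": [
    [[0,0.5,0],[0,0,0]],
    [[0,0,0],[0,0,0]]
  ]
}}

```text
time_s: 28.8
tool_pos: [0.5918, -0.1522, 0.2025]
tool_rot: [-90.0, 0.0, 79.5]
force: [-0.4, -0.4, -5.0]
grip_width: 0.0119
```

Call:
{"name": "carry_out", "arguments": {
  "targets": [
    [[0,0.5,0],[0,0,0]],
    [[0,0,0],[0,0,0]]
  ]
}}

```text
time_s: 29.0
tool_pos: [0.5918, -0.1522, 0.202]
tool_rot: [-90.0, -0.0, 79.5]
force: [-0.2, -1.0, -4.9]
grip_width: 0.0114
```

Call:
{"name": "carry_out", "arguments": {
  "targets": [
    [[0,0.5,0],[0,0,0]],
    [[0,0.5,0],[0,0,0]],
    [[0,0,0],[0,0,0]]
  ]
}}

```text
time_s: 29.3
tool_pos: [0.5917, -0.1521, 0.201]
tool_rot: [-90.0, 0.0, 79.5]
force: [-1.3, -0.1, -5.0]
grip_width: 0.0116
```

Call:
{"name": "carry_out", "arguments": {
  "targets": [
    [[0,0.5,0],[0,0,0]],
    [[0,0.5,0],[0,0,0]],
    [[0,0,0],[0,0,0]]
  ]
}}

```text
time_s: 29.6
tool_pos: [0.5919, -0.1521, 0.2005]
tool_rot: [-90.0, 0.0, 79.5]
force: [-0.4, 0.6, -2.4]
grip_width: 0.0117
```

Call:
{"name": "carry_out", "arguments": {
  "targets": [
    [[0,0.5,0],[0,0,0]],
    [[0,0.5,0],[0,0,0]],
    [[0,0,0],[0,0,0]]
  ]
}}

```text
time_s: 29.9
tool_pos: [0.5921, -0.1522, 0.2005]
tool_rot: [-90.1, 0.0, 79.5]
force: [-3.7, -0.3, 3.7]
grip_width: 0.0117
```

```bash
python3 v.py v5
```

```text
[ 0.5921183  -0.15221792  0.20045732] [-9.00942312e+01  1.94208385e-03  7.94976594e+01] [-3.42253845  0.49885809  5.37668506] [0.27669327 0.61271011 0.00243569]
```

View pics/v5.png

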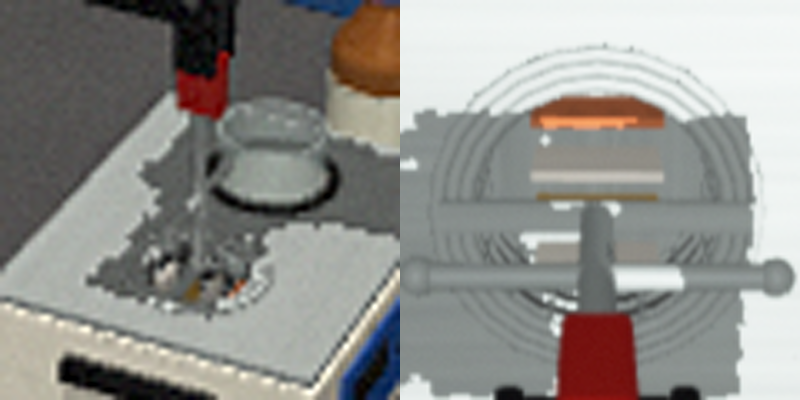

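Call:
{"name": "carry_out", "arguments": {
  "targets": [
    [[0,-0.7,0],[0,0,0]],
    [[0,0,0],[0,0,0]],
    [[0,0,0],[0,0,0]]
  ]
}}

```text
time_s: 30.35
tool_pos: [0.592, -0.1522, 0.2004]
tool_rot: [-90.1, 0.0, 79.5]
force: [-1.3, 0.8, 5.1]
grip_width: 0.0118
```

Call:
{"name": "carry_out", "arguments": {
  "targets": [
    [[0,0,0],[0,0,0]],
    [[0,0,0],[0,0,0]],
    [[0,0,0],[0,0,0]]
  ],
  "squeeze": 4
}}

```text
time_s: 30.65
tool_pos: [0.5922, -0.1522, 0.2001]
tool_rot: [-90.1, -0.0, 79.5]
force: [-0.8, 0.7, 4.6]
grip_width: 0.012
```

Call:
{"name": "carry_out", "arguments": {
  "targets": [
    [[0,0,0],[0,0,0]],
    [[0,0,0],[0,0,0]],
    [[0,0,0],[0,0,0]],
    [[0,0,0],[0,0,0]]
  ],
  "jaw": 0.35
}}

```text
time_s: 31.05
tool_pos: [0.5916, -0.1522, 0.1992]
tool_rot: [-90.0, 0.0, 79.5]
force: [-0.0, -0.7, -0.5]
grip_width: 0.0294
```

```bash
python3 v.py v6
```

```text
[ 0.59173216 -0.15217011  0.19962345] [-8.99940913e+01  2.06826149e-03  7.95032825e+01] [ 0.16344637 -0.13548874  0.722784  ] [0.07193841 0.00953449 0.0317404 ]
```

View pics/v6.png

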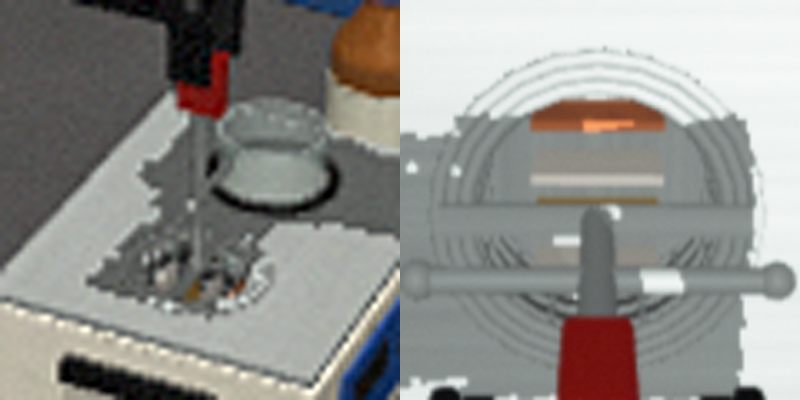

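Call:
{"name": "carry_out", "arguments": {
  "targets": [
    [[0,-3,0],[0,0,0]],
    [[0,-5,0],[0,0,0]],
    [[0,-10,0],[0,0,0]],
    [[0,-15,0],[0,0,0]],
    [[0,-20,0],[0,0,0]],
    [[0,-20,0],[0,0,0]],
    [[0,-15,0],[0,0,0]],
    [[0,0,0],[0,0,0]],
    [[0,0,0],[0,0,0]]
  ]
}}

```text
time_s: 32.1
tool_pos: [0.5918, -0.1522, 0.2879]
tool_rot: [-90.0, 0.0, 79.5]
force: [-1.0, 0.0, -0.3]
grip_width: 0.0302
```

```bash
python3 - <<'E'
from h import *
from scipy.optimize import least_squares
o=env.get_obs();print(o['tool_pos'],o['force'],o['grip_width'])
s=env.read_camera('side');w=env.read_camera('wrist');c=env.read_camera('scene')
cv2.imwrite('pics/f_w.png',w[:,:,::-1])
a=cv2.resize(s[140:230,240:330,::-1],(400,400),interpolation=cv2.INTER_CUBIC)
b=cv2.resize(c[205:305,190:290,::-1],(400,400),interpolation=cv2.INTER_CUBIC)
cv2.imwrite('pics/f_c.png',np.hstack([a,b]))
cv2.imwrite('pics/f_w2.png',cv2.resize(w[120:270,200:350,::-1],(590,590),interpolation=cv2.INTER_CUBIC))
W=cam('wrist',o); print(proj(W,[[.5922,-.1515,.1],[.5922,-.1515,.222]]))
E
```

```text
[ 0.59184746 -0.15215227  0.28794399] [-0.96782569  0.03446157 -0.31179332] 0.030230622761749655
[[289.21328251 181.67483737]
 [289.2586933  217.14883705]]
```

View pics/f_c.png

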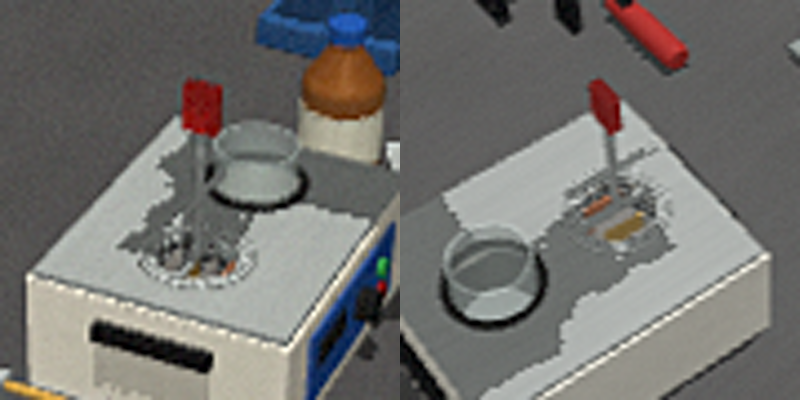

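View pics/f_w.png

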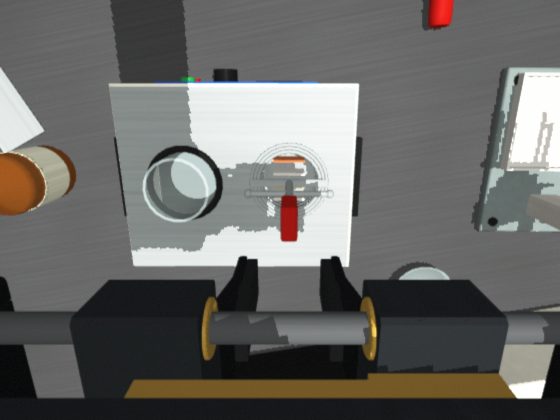

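```bash
python3 -c "
from cell import env
print(env.sign_off())"
```

```text
the job is handed in; nothing more can be done
None
```

The basket is off the hook and sitting in the bath's empty hole. It is released, and I handed the job in at about 32 s of the 64 s allowed. `sign_off` gives no verdict, so the checks below are my own.

- **Lift:** The hook carriage reached its upper stop about 23 mm up. I lifted 28 mm past that, so the cross-bar stood between the hook tips and the keepers. I then drew the basket straight out about 90 mm. I felt no force beyond the basket's weight (about 4.9 N) and sensor noise.
- **Placing:** I lowered the basket into the hole in 0.5–2 mm steps. At touchdown I pressed the flange about 10 N onto the bath (limit 30 N), with about 3.5 N sideways. I backed off 0.7 mm and opened the fingers.
- **Final pictures:** The flange centre is within about 1 px of the measured hole centre. The flange looks flat on the cover and the stem upright. The gripper is about 90 mm above with nothing touching. The beaker showed no sign of having moved. I made no separate position check on the other bench items.

**Checks that disagreed:**
- **Fingertips:** Pictures showed them about 30 mm higher than the stated tool point. I gripped 6 mm lower than first planned, and the grip held without slipping.
- **Upper stop:** Picture tracking put it at a tool height of 0.218 m and the spring force at 0.219 m. Both were within the 4 mm exit window.
- **Hole position:** My first rough readings from the three cameras differed by about 1 cm. I used the close wrist-camera fit, which repeated to within 0.3 mm at two heights. It came out about 1 mm small on the hole's radius.

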